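# Dot-mark an electrode blank and hang it on the coating rail

### The job

Dot-mark the hooked steel electrode blank that lies on the bench block: take the spring-loaded centre punch from its stand, press it straight down in the small etched circle until it snaps, and put the punch back in its stand. Then lean the blank on the sloping easel with its hook up and let go of it, so that you can take it again by its head. Hang it upright on the coating rail between the two blanks already there, lifting the hook over the front lip and lowering it until it rests fully down on the lip, and leave everything else where it is.

Things in the scene. Friction and masses are not known exactly. Their poses are not given: they have to be found in the camera images.
- punch_grip (a point): spring-loaded centre punch, a plain steel tool 115 mm long standing tip down in its stand. Point: middle of its square grip (18 x 18 mm, flats along x and y, 55 mm long), 33 mm above the underside of its round collar (36 mm across, 5 mm thick); the tip end is 78 mm below, the cap end 37 mm above. z: up along the punch. Below the collar: 14 mm shaft, then thin tip.
- punch_tip (a point): the pointed end of the centre punch, z up along the punch
- punch_spring (a joint): how far the punch's tip is pushed in, m: 0 free, 0.010 fully in. The hidden spring resists with about 7 N at first and 10 N near 4 mm, then snaps: past 8 mm the force falls to about 5 N until the tip is fully in (hard stop). It springs out again when lifted.
- punch_stand: fixed aluminium block 56 x 56 x 50 mm high with an upright 21 mm hole through its middle; the punch's shaft hangs in the hole, its collar on the block's top. Origin: centre of the block's underside, z up.
- bench_block: fixed dark steel bench block, 36 mm along x, 96 mm along y, 28 mm high; the blank lies on it, its x along the block's y. Origin: centre of its underside, z up.
- blank_body (a point): electrode blank cut from 8 mm steel plate, 148 mm long, 360 g: a body plate with a hook at one end. x: along it towards the hook end; y across; z through the thickness (up as it lies). Point: mid-thickness, on the body's centre line; the body is a rectangle from x -48 to +22 mm, y -27 to +27 mm about it. The whole blank's weight centre is at x +14 mm.
- blank_head (a point): centre, mid-thickness, of the blank's head, a rectangle 34 mm along x and 35 mm along y; 83 mm along +x and 2.5 mm along +y from the body point. A neck 14 mm wide (y +6 to +20 mm of the body point) and 44 mm long joins it to the body.
- blank_mark (a point): centre of the small etched circle (15 mm across) on the upper face of the blank, near the end away from the hook; at x -34 mm from the body point
- blank_throat (a point): middle of the hook's throat on the inner face of the head, which comes to rest on the rail's lip; at x +66 mm, y 0 from the body point. The throat is 12 mm wide in y between the neck and a finger 9 mm wide (y -15 to -6 mm) that reaches 11 mm from the head back towards the body; 33 mm stay open between finger end and body.
- easel_corner (a point): fixed sheet easel, 36 mm wide. Point: middle of the corner of back rest and ledge, 14 mm above the bench. x along the corner, z up. The rest rises 80 mm from it along (0, cos 55, sin 55 deg); the ledge stands square to the rest, 18 mm deep, its front edge 8 mm high. A blank leans with its end on the ledge, underside on the rest, blank y along easel -x.
- rail_lip (a point): fixed aluminium rail 300 mm long on two posts. Point: middle of the top of its front lip, 165 mm above the bench; y along it, x square to it away from the robot, z up. Lip 5 mm thick (x +-2.5 mm), 14 mm above the floor of the 19 mm wide channel behind; channel underside 18 mm below the lip top. Two fixed blanks hang at y -110 and +115 mm.
- rail: the whole hanging rail with posts, drip tray and the two blanks that hang on it; origin on the bench 165 mm below the lip point, same axes. A blank hangs with its x up, z along rail -y, neck in front of the lip, finger behind it in the channel, body below the channel.
- blank: the electrode blank; origin on its underside, 2 mm along +x and 4 mm below (z) of the body point, same axes
- punch: the centre punch; origin on its axis at the underside of the collar, z up along it; below it a 14 mm shaft 25 mm long and a thin tip 20 mm long
- easel: the easel, on a foot 70 mm along x and 130 mm along y; origin on the bench, 30 mm along y from the corner point, same axes
- caliper: steel caliper, 222 mm, lying on the bench; leave alone
- end_plate: steel plate with bolt holes, 92 x 92 x 11 mm, lying on the bench; leave alone
- spanner: steel spanner, 128 mm, lying on the bench; leave alone
- tape_roll: roll of black tape, 93 mm across, lying on the bench; leave alone
- marker_1: marker pen, 132 mm, lying on the bench; leave alone
- tweezers: steel tweezers, 130 mm, lying on the bench; leave alone
- syringe: plastic syringe, 94 mm, lying on the bench; leave alone

How it is judged (in metres and radians):
On the way, in this order (a step that is already met when the one before it is completed fails the run):
1. the punch, upright, is pressed in until it has snapped (tip in by more than 8 mm) with its tip within 7 mm of the circle's centre (value of joint punch_spring above 0.008 m and distance between punch_tip and blank_mark below 0.007 m and angle between punch_grip's own z axis and vertical below 0.2 rad), for 0.05 s.
2. the punch hangs in its stand again, released (horizontal distance between punch_grip and punch_stand below 0.008 m and z of punch_grip in the frame of punch_stand below 0.087 m and angle between punch_grip's own z axis and vertical below 0.15 rad and contact force between the fingers and punch below 0.1 N), for 0.2 s.
3. the blank leans on the easel, hook up, released (distance between blank_body and easel_corner below 0.068 m and angle between blank_body's own x axis and vertical below 0.8 rad and contact force between blank and easel above 0.5 N and contact force between the fingers and blank below 0.1 N), for 0.2 s.
At the end, for the whole second after the job is handed in: The blank hangs still on the rail, hook end up within 0.2 rad, square to the rail within 0.4 rad, the inner face of its head down on the lip within 3 mm, the lip inside its throat (within 7 mm), between the two hanging blanks; the punch hangs upright in its stand, its collar within 4 mm of the top (x of blank_throat in the frame of rail_lip between -0.007 and 0.007 m and z of blank_throat in the frame of rail_lip between -0.003 and 0.003 m and y of blank_throat in the frame of rail_lip between -0.09 and 0.095 m and angle between blank_body's own x axis and vertical below 0.2 rad and angle between the z axis of blank_body and the y axis of rail_lip, either way round below 0.4 rad and contact force between blank and rail above 1 N and linear speed of blank below 0.03 m/s and z of punch_grip in the frame of punch_stand below 0.087 m and horizontal distance between punch_grip and punch_stand below 0.008 m and angle between punch_grip's own z axis and vertical below 0.15 rad); the robot touches nothing.
It fails at once if the blank is dropped to the bench (height (world z) of blank_body below 0.016 m).
It fails at once if another loose thing is shifted by more than 30 mm (distance of any of caliper, end_plate, spanner, tape_roll, marker_1, tweezers, syringe from where it was at the start of the episode above 0.03 m).
It also fails if it takes over 64 s, if anything falls off the work surface, if the arm or the gripper's body presses on something with over 40 N, if the wrist force passes 120 N, or if a joint passes its speed limit or range.

### The arm

A 6-joint arm with a two-finger parallel gripper is mounted at the origin on a cart in front of the work surface, level with it; the furniture and walls round the work are solid. World frame = base frame: x ahead of the robot, y to its left, z up, the work surface at z = 0. Lengths are in mm, angles in rad, forces in N, time in s.
With the tool pointing down it reaches from about 400 to 925 mm from the base axis. Payload 12.5 kg.
Tool frame: the origin (TCP) lies between the finger pads; the fingertips stand 25 mm ahead of it and the grasp point (between the pads) lies 6 mm ahead of it; z points along the fingers, y is the line along which they close (so a half turn about z gives the same grasp; the last joint's range is limited). The gripper opens to 95 mm and grips with 3 to 60 N. Pads are 20 mm wide; open, the fingers measure 119 mm over their backs; the gripper's body (75 mm by 180 mm) begins 59 mm behind the grasp point.
Start: joints at [-1.261, 0.491, 1.559, -0, 1.092, -0.106], TCP at [252.475, -571.752, 239.661] pointing down, gripper open.
Joint ranges: [-3.1, 3.1], [-0.84, 2.19], [0.05, 2.79], [-1.13, 4.28], [0.06, 2.93], [-2.69, 2.69]. Speed limits (rad/s): [2.22, 2.22, 2.79, 3.14, 3.14, 3.14].

### API

Orientations are given as [roll, pitch, yaw] about the fixed x, y, z axes, in that order (R = Rz(yaw) Ry(pitch) Rx(roll)).
In Python, from cell import state, read_camera, job_done, cut_out gives the robot as it stands. The module is installed in compiled form; this text tells all that it offers.
- The arm moves only by the tool jog_arm, never from a script. Its argument "motion" is a list of rows, each a list of 2 entries, a list of its own where there are three numbers: the shift along the tool's x, y, z in mm, then the turn about the tool's z in rad. A call has 1 to 5 rows; each row is the pose to reach, as a shift and turn from the pose commanded when the call began, along the tool's axes at that moment; what a row does not reach only later rows make up. A row lasts 1/10 s, in which the tool goes at most 50 mm and 8.59 degrees, less where a joint would pass 70% of its speed; a pose out of reach is approached as far as the arm can. A call with a gripper value outside its range is refused whole. "grip" is the closure, from 0 (fully open) to 1 (shut), set as the call begins (left out, the last holds). The fingers move at their own pace and stop on an object; the grip force is fixed at half the most. Time passes only in rows, so rows that repeat a pose let the fingers close. It gives the time, the measured TCP pose, the force, the opening and the grip force at its end, in the units of the state.
- state(): the state, without advancing time (a new reading comes with each control period).
- read_camera(name): name is "side" or "top"; returns a dict with "img" (480x640x3 uint8, blue, green, red), "vertical_fov" (degrees; the focal length in pixels is half the picture's height over the tangent of half this angle, whatever the lens; pixels are square), "cx", "cy" (the principal point, pixels), "extrinsics" (4x4, takes a point from camera to world coordinates). Camera axes: x right, y up, looking along -z (the intrinsics and any distortion apply to the point x, -y, -z); pixel columns grow to the right and rows downward; lengths in mm; the calibration is good to about 2 mm. A picture is of the moment at which its call begins. There is no depth.
- job_done(): hands the job in; it is judged then, once.
Trained networks look in a picture, given as the dict that the camera call returned (one of the last four; its "shot" number tells which), for a name from the list of things; names that differ only in an ending like _2 or _b are one class to them, and where a whole thing is asked for, a point or a joint stands for the part that bears it (a point fixed in the world has none). Each returns a list of dicts, best first, with "p" (0 to 1); they miss things now and then, are a little off and sometimes report something else, mostly with a low value. They report only what shows in the picture. A call takes as long as a camera call.
- cut_out(name, picture): "region" (480x640 bool, what is visible of it) and "box" ([left, top, right, bottom] in pixels, round what is visible of it).
The state is a dict: "t": time; "joints": joint angles; "qvel": joint speeds; "tau": joint torques, N m; "eef_pos": TCP position; "tcp_rot": TCP orientation; "ft_force": force on the tool from outside, world axes, zero at the start; "moment": the same for the moment, N m; "opening": opening from 0.0 (shut) to 1.0 (fully open); "grip_force": force on a finger pad.
Only numpy, scipy, OpenCV 4.12 (cv2) and the standard library are available. Lean on these libraries where they do the work, as an engineer would, in place of code of your own. Each camera call takes 0.05 s, during which the arm holds its last target. There are 200 camera calls.

## Working session

There is one attempt and no reset: what is moved stays moved. The work goes in short steps, Python scripts to look and compute and a tool call to move; the robot and the scene stay as the last step left them, time stands still between calls to the robot, and variables do not carry over. Pictures are saved under pics/ and viewed, at most 10 in all, crops included, and the job is handed in when it is done.

Besides the shell and the picture viewer there is one more tool, called after "Request:" by a JSON object that holds its "method" and its "body", one argument or row to a line. jog_arm: Moves the arm, as the interface text tells. Its arguments: {"type":"object","properties":{"motion":{"type":"array"},"grip":{"type":"number"}},"required":["motion"]}

```bash
mkdir -p pics; cat > h.py <<'E'
import numpy as np, cv2
from cell import state, read_camera, job_done, cut_out
def K(p):
    f=p["img"].shape[0]/2/np.tan(np.radians(p["vertical_fov"])/2); return f
def ray(p,uv):
    f=K(p);E=np.array(p["extrinsics"]);d=np.array([(uv[0]-p["cx"])/f,-(uv[1]-p["cy"])/f,-1.])
    return E[:3,3],E[:3,:3]@d
def onz(p,uv,z):
    o,d=ray(p,uv);return o+d*(z-o[2])/d[2]
def proj(p,X):
    f=K(p);E=np.array(p["extrinsics"]);c=E[:3,:3].T@(np.array(X,float)-E[:3,3])
    return np.array([p["cx"]+f*c[0]/-c[2],p["cy"]-f*c[1]/-c[2]])
def tri(pu):
    A=np.zeros((3,3));b=np.zeros(3)
    for p,uv in pu:
        o,d=ray(p,uv);d=d/np.linalg.norm(d);M=np.eye(3)-np.outer(d,d);A+=M;b+=M@o
    return np.linalg.solve(A,b)
E
python3 - <<'E'
from h import *
np.set_printoptions(precision=1,suppress=True)
s=state();print(s["t"],s["eef_pos"],s["tcp_rot"],s["opening"])
for n in("top","side"):
    p=read_camera(n);cv2.imwrite(f"pics/{n}0.png",p["img"]);print(n,[k for k in p if k!="img"],p["vertical_fov"],p["cx"],p["cy"]);print(np.array(p["extrinsics"]))
    for o in("punch","punch_stand","bench_block","blank","easel","rail"):
        for r in cut_out(o,p)[:2]:
            m=r["region"];ys,xs=np.nonzero(m);print(o,round(r["p"],2),r["box"],xs.mean(),ys.mean(),m.sum(),cv2.minAreaRect(np.c_[xs,ys].astype(np.float32)))
E
```

```text
0.0 [ 252.4 -571.5  239.1] [-3.1 -0.   0.4] 1.0044055324458274
top ['vertical_fov', 'cx', 'cy', 'extrinsics', 'shot'] 44.53427450419267 326.52376171156817 224.80431913287447
[[  -0.     1.    -0.1  416.4]
 [  -1.    -0.    -0.   -75.7]
 [  -0.     0.1    1.  1463.5]
 [   0.     0.     0.     1. ]]
punch 0.63 [414.0, 249.9, 427.0, 262.0] 419.54140127388536 255.27388535031847 157 ((419.5, 255.5), (13.0, 13.0), 90.0)
punch 0.52 [205.1, 241.6, 257.6, 273.6] 230.37605633802818 257.0014084507042 1420 ((230.70138549804688, 257.0630187988281), (51.816322326660156, 27.90679168701172), 2.12109637260437)
punch_stand 0.71 [406.9, 241.3, 434.5, 269.3] 418.0 255.49308755760367 434 ((418.4899597167969, 255.56997680664062), (25.45584487915039, 23.90021324157715), 8.13010311126709)
bench_block 0.55 [316.9, 242.3, 329.9, 250.4] 321.9255319148936 244.74468085106383 94 ((321.8529357910156, 244.5882568359375), (9.701424598693848, 9.943960189819336), 14.03624439239502)
blank 0.89 [291.9, 238.3, 356.4, 262.8] 329.79771784232366 248.99273858921163 964 ((325.2352600097656, 247.94114685058594), (60.5902404785
[... 1788 characters left out ...]
104248047), 10.30484676361084)
blank 0.61 [315.8, 247.4, 336.3, 287.7] 326.5177304964539 263.85283687943263 564 ((325.1923522949219, 266.0384521484375), (19.611614227294922, 40.007694244384766), 11.309932708740234)
blank 0.54 [332.7, 189.0, 343.9, 209.6] 336.38418079096044 201.05084745762713 177 ((336.0, 200.0), (22.0, 10.0), 90.0)
easel 0.89 [313.0, 321.6, 346.5, 367.9] 327.8528481012658 343.76028481012656 1264 ((327.73651123046875, 343.6532287597656), (29.649511337280273, 43.36094665527344), 5.04245138168335)
rail 0.94 [232.4, 179.4, 290.2, 314.8] 265.159193747429 259.30460715754833 4862 ((262.38995361328125, 249.42710876464844), (51.14824295043945, 138.19525146484375), 3.4473867416381836)
```

```bash
python3 - <<'E'
import cv2
a=cv2.imread("pics/top0.png");b=cv2.imread("pics/side0.png")
c=cv2.resize(a[140:290,195:445],(800,480),interpolation=cv2.INTER_CUBIC);cv2.imwrite("pics/top0c.png",c)
c=cv2.resize(b[170:380,220:420],(570,598),interpolation=cv2.INTER_CUBIC);cv2.imwrite("pics/side0c.png",c)
E
```

```text
(no output)
```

View pics/top0c.png

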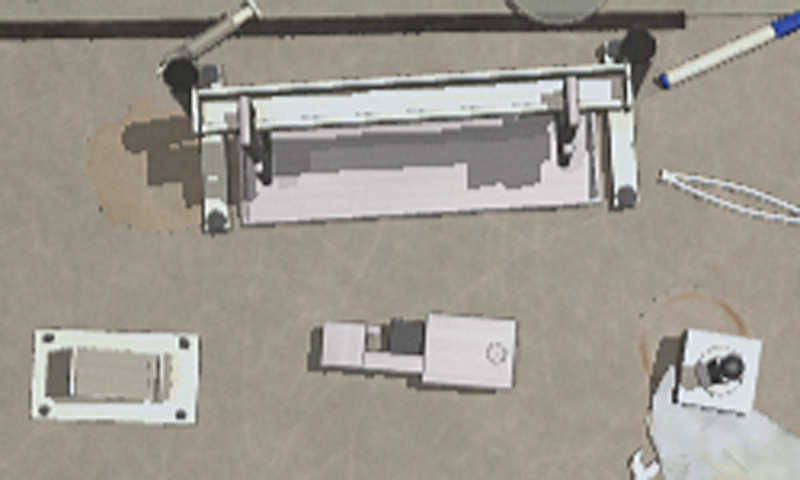

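View pics/side0c.png

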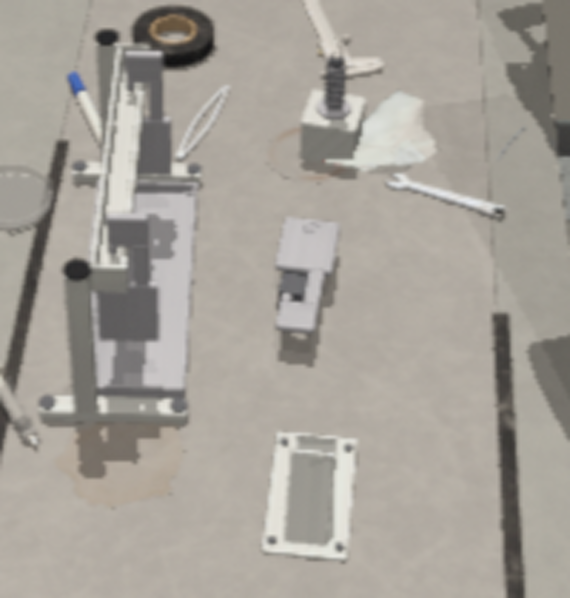

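View pics/top0.png

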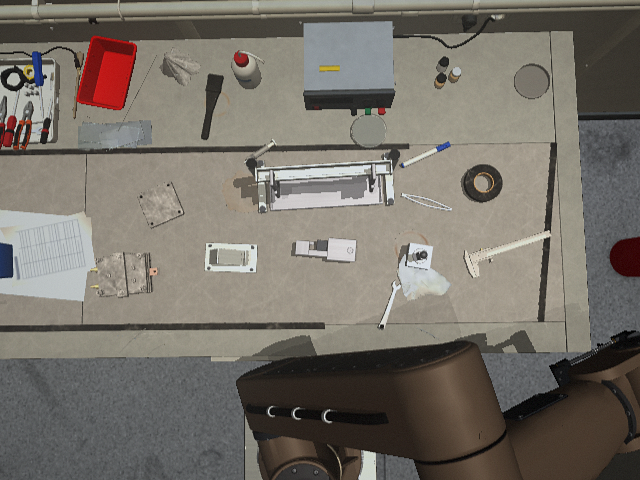

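```bash
python3 - <<'E'
from h import *
np.set_printoptions(precision=1,suppress=True)
p=read_camera("top");q=read_camera("side")
T=lambda u,v,z:onz(p,(195+u/3.2-.35,140+v/3.2-.35),z)
S=lambda u,v:(220+u/2.85-.3,170+v/2.85-.3)
C=lambda n,L,z:(lambda a:print(n,a.mean(0),a[:,:2].tolist().__repr__() if 0 else a[:,:2].reshape(-1), 'yaw',np.degrees(np.arctan2(*(a[1]-a[0])[[0,1]]))))(np.array([T(*c,z) for c in L]))
C("body",[(428,314),(517,320),(513,387),(424,382)],36)
C("head",[(325,322),(365,322),(363,366),(322,364)],36)
print("mark",T(497,353,36))
C("foot",[(34,330),(199,335),(196,424),(30,419)],5)
C("stand",[(690,330),(760,340),(752,412),(680,405)],50)
print("cap",T(733,367,120),"side mark",onz(q,S(312,229),36))
cap=tri([(p,(195+733/3.2,140+367/3.2)),(q,S(335,57))]);print("cap tri",cap)
for x in ((200,95),(632,68),(200,131),(632,103)):print("rail",x,T(*x,165))
import sys
c=cv2.resize(p["img"][146:216,240:400],(800,350),interpolation=cv2.INTER_CUBIC)
d=cv2.resize(q["img"][310:380,300:360],(257,300),interpolation=cv2.INTER_CUBIC)
e=cv2.resize(p["img"][235:280,195:265],(467,300),interpolation=cv2.INTER_CUBIC)
o=np.zeros((600,800,3),np.uint8);o[:300,:467]=e;o[:300,500:757]=d;o[300:600]=c[:300]
cv2.imwrite("pics/comb.png",o)
E
```

```text
body [497.1 -85.3  36. ] [ 525.6  -53.4  520.  -121.2  469.  -117.1  473.8  -49.6] yaw -175.21313812528643
head [504.1  11.2  36. ] [520.8  25.4 520.3  -5.2 486.7  -3.3 488.7  28. ] yaw -179.0842202254149
mark [ 495.  -105.5   36. ]
foot [482.8 192.2   5. ] [520.4 255.6 514.4 126.1 445.2 128.7 451.  258.3] yaw -177.35891451821655
stand [ 477.6 -272.7   50. ] [ 509.3 -250.7  500.9 -303.   447.  -295.3  453.1 -241.6] yaw -170.90847082382712
cap [ 477.8 -271.9  120. ] side mark [ 494.1 -103.1   36. ]
cap tri [ 478.6 -273.5  115.2]
rail (200, 95) [672.9 102.8 165. ]
rail (632, 68) [ 686.5 -201.1  165. ]
rail (200, 131) [647.2 102.9 165. ]
rail (632, 103) [ 661.6 -200.5  165. ]
```

View pics/comb.png

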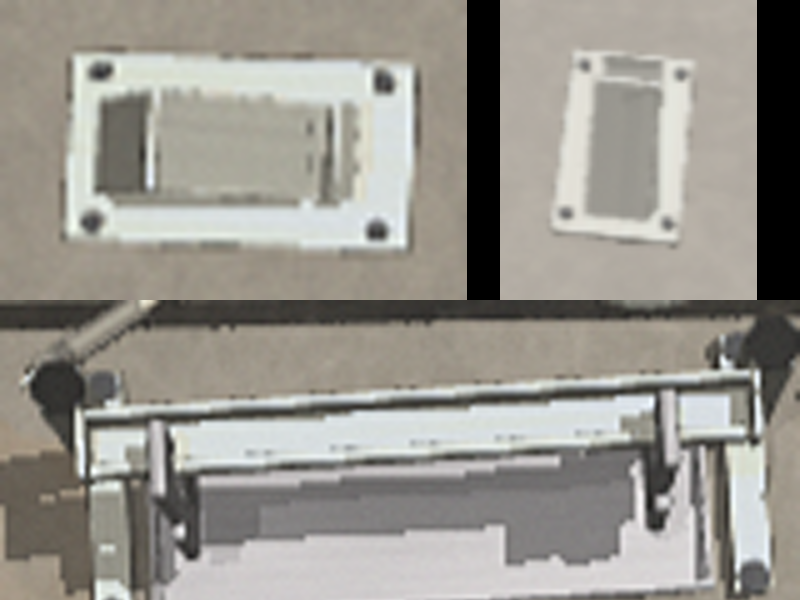

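```bash
cat >> h.py <<'E'
def plan(wps,step=45.,psi0=None,start=None):
    """waypoints (x,y,z,psi[,step]) -> jog rows, in the tool axes at each call's start"""
    s=state();c=np.r_[s["eef_pos"],s["tcp_rot"][2]] if start is None else np.array(start,float)
    pts=[]
    for w in wps:
        st=w[4] if len(w)>4 else step;w=np.array(w[:4],float);d=w-c
        n=max(1,int(np.ceil(max(np.linalg.norm(d[:3])/st,abs(d[3])/.148))))
        pts+=[c+d*(i+1)/n for i in range(n)];c=w
    b=np.r_[s["eef_pos"],s["tcp_rot"][2]] if start is None else np.array(start,float)
    for i in range(0,len(pts),5):
        ps=b[3];X=np.array([[np.cos(ps),np.sin(ps),0],[np.sin(ps),-np.cos(ps),0],[0,0,-1]])
        out=[]
        for q in pts[i:i+5]:
            sh=X@(q[:3]-b[:3]);out.append([[round(float(v),1) for v in sh],round(float(b[3]-q[3]),3)])
        print(out);b=pts[i:i+5][-1]
E
python3 - <<'E'
from h import *
s=state();print(s["tcp_rot"],s["eef_pos"],s["t"])
plan([(478,-273,240,-.145),(478,-273,150,-.145),(478,-273,91,-.145)])
E
```

```text
[3.14146753e+00 2.29528497e-05 4.15750891e-01] [ 252.4585937  -571.77532805  239.65463492] 0.8
[[[36.3, -20.2, -0.0], 0.062], [[72.7, -40.5, -0.1], 0.125], [[109.0, -60.7, -0.1], 0.187], [[145.3, -81.0, -0.2], 0.249], [[181.7, -101.2, -0.2], 0.312]]
[[[28.4, -30.4, -0.0], 0.062], [[56.8, -60.8, -0.1], 0.125], [[85.1, -91.2, -0.1], 0.187], [[113.5, -121.6, -0.2], 0.249], [[113.5, -121.6, 44.8], 0.249]]
[[[0.0, 0.0, 45.0], 0.0], [[0.0, 0.0, 74.5], 0.0], [[0.0, 0.0, 104.0], 0.0]]
```

Request:
{"method": "jog_arm", "body": {
  "motion": [
    [[36.3, -20.2, 0], 0.062],
    [[72.7, -40.5, 0], 0.125],
    [[109.0, -60.7, 0], 0.187],
    [[145.3, -81.0, 0], 0.249],
    [[181.7, -101.2, 0], 0.312]
  ],
  "grip": 0
}}

```text
t: 1.3
eef_pos: [378.6, -404.4, 239.8]
tcp_rot: [3.141, -0.0, 0.101]
ft_force: [0.8, -0.1, 0.7]
opening: 0.998
grip_force: 0.0
```

Request:
{"method": "jog_arm", "body": {
  "motion": [
    [[28.4, -30.4, 0], 0.062],
    [[56.8, -60.8, 0], 0.125],
    [[85.1, -91.2, 0], 0.187],
    [[113.5, -121.6, 0], 0.249],
    [[113.5, -121.6, 40], 0.249]
  ]
}}

```text
t: 1.8
eef_pos: [482.0, -270.9, 203.1]
tcp_rot: [3.138, -0.008, -0.143]
ft_force: [1.2, -1.3, -1.3]
opening: 1.003
grip_force: 0.0
```

```bash
python3 - <<'E'
from h import *
s=state();print(s["tcp_rot"],s["eef_pos"],s["t"])
q=read_camera("side");X=s["eef_pos"];print("cap est",proj(q,(478,-273,120)))
c=cv2.resize(q["img"][120:250,270:400],(590,590),interpolation=cv2.INTER_CUBIC);cv2.imwrite("pics/s1.png",c)
plan([(478,-273,150,-.145),(478,-273,91,-.145)])
E
```

```text
[ 3.13793148 -0.0081259  -0.14347957] [ 481.99205662 -270.9463846   203.10391128] 1.8
cap est [338.03877099 188.53903195]
[[[0.2, 2.6, 44.9], 0.003], [[0.2, 2.6, 74.4], 0.003], [[0.2, 2.6, 103.9], 0.003]]
```

View pics/s1.png

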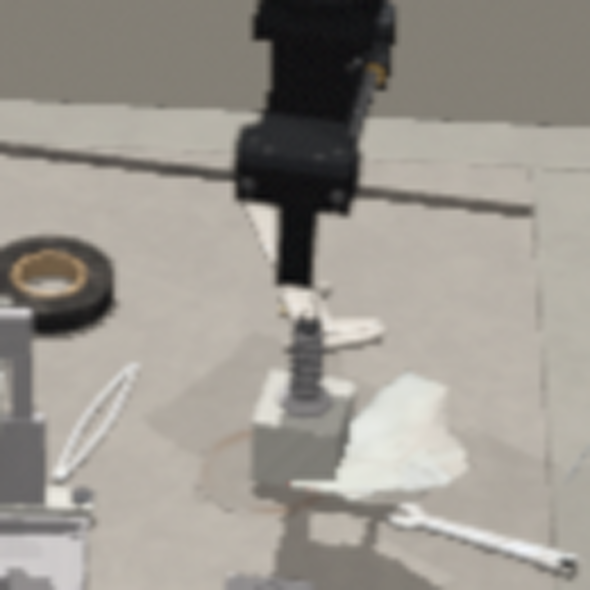

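Request:
{"method": "jog_arm", "body": {
  "motion": [
    [[0, 0, 40], 0],
    [[0, 0, 75], 0],
    [[0, 0, 106], 0],
    [[0, 0, 108], 0],
    [[0, 0, 108], 0]
  ]
}}

```text
t: 2.35
eef_pos: [478.0, -273.5, 92.1]
tcp_rot: [-3.141, 0.001, -0.146]
ft_force: [0.0, 0.6, 0.3]
opening: 0.996
grip_force: 0.0
```

```bash
python3 - <<'E'
from h import *
s=state();print(s["tcp_rot"],s["eef_pos"],s["t"])
q=read_camera("side");p=read_camera("top");s=state();print(s["eef_pos"])
print("punch",[ (round(r["p"],2),r["box"]) for r in cut_out("punch",q)[:2]])
c=cv2.resize(q["img"][150:230,300:380],(560,560),interpolation=cv2.INTER_CUBIC);cv2.imwrite("pics/s2.png",c)
E
```

```text
[-3.14120583e+00  8.86859502e-04 -1.45618036e-01] [ 478.0064179  -273.53875191   92.06831818] 2.35
[ 478.60720071 -273.77107871   93.31440374]
punch [(0.53, [237.3, 380.9, 287.2, 428.0])]
```

View pics/s2.png

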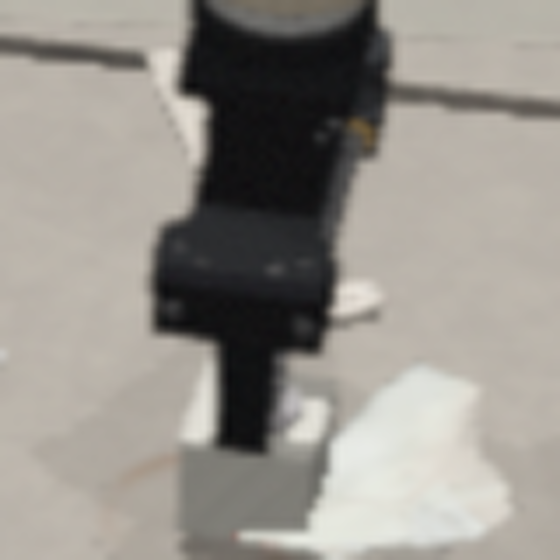

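Request:
{"method": "jog_arm", "body": {
  "motion": [
    [[0, 0, 2], 0],
    [[0, 0, 2], 0],
    [[0, 0, 2], 0],
    [[0, 0, 2], 0],
    [[0, 0, 2], 0]
  ],
  "grip": 1
}}

```text
t: 3.0
eef_pos: [478.1, -273.1, 89.7]
tcp_rot: [3.141, -0.0, -0.145]
ft_force: [-0.1, 0.3, -0.1]
opening: 0.638
grip_force: 0.0
```

Request:
{"method": "jog_arm", "body": {
  "motion": [
    [[0, 0, 0], 0],
    [[0, 0, 0], 0]
  ]
}}

```text
t: 3.2
eef_pos: [478.1, -273.1, 89.6]
tcp_rot: [3.142, 0.0, -0.145]
ft_force: [0.5, -0.2, 0.3]
opening: 0.467
grip_force: 0.0
```

Request:
{"method": "jog_arm", "body": {
  "motion": [
    [[0, 0, 0], 0],
    [[0, 0, 0], 0],
    [[0, 0, 0], 0],
    [[0, 0, 0], 0],
    [[0, 0, 0], 0]
  ]
}}

```text
t: 3.7
eef_pos: [478.1, -273.0, 89.6]
tcp_rot: [3.142, 0.0, -0.145]
ft_force: [0.8, 0.5, 0.0]
opening: 0.225
grip_force: 30.0
```

```bash
python3 - <<'E'
from h import *
# release pose = (478.1,-273.1,89.6,-.145)
plan([(478,-273,165,-.145),(494.5,-105,165,-.145)])
E
```

```text
[[[-0.1, -0.0, -37.7], -0.0], [[-0.1, -0.0, -75.4], -0.0], [[-2.1, -42.2, -75.4], -0.0], [[-4.1, -84.3, -75.4], -0.0], [[-6.1, -126.5, -75.4], -0.0]]
[[[-2.0, -42.2, 0.0], 0.0]]
```

Request:
{"method": "jog_arm", "body": {
  "motion": [
    [[0, 0, -37], 0],
    [[0, 0, -75], 0],
    [[-2.1, -42.2, -75], 0],
    [[-4.1, -84.3, -75], 0],
    [[-6.1, -126.5, -75], 0]
  ]
}}

```text
t: 4.2
eef_pos: [490.1, -145.8, 164.8]
tcp_rot: [3.141, -0.0, -0.146]
ft_force: [0.7, -0.6, -2.6]
opening: 0.226
grip_force: 30.0
```

Request:
{"method": "jog_arm", "body": {
  "motion": [
    [[-2, -42.2, 0], 0],
    [[-2, -42.2, 0], 0]
  ]
}}

```text
t: 4.4
eef_pos: [494.2, -101.1, 164.6]
tcp_rot: [-3.141, 0.001, -0.141]
ft_force: [0.2, -1.0, -2.4]
opening: 0.225
grip_force: 30.0
```

```bash
python3 - <<'E'
from h import *
s=state();print(s["tcp_rot"],s["eef_pos"],s["t"],s["opening"],s["grip_force"])
q=read_camera("side");s=state();print(s["eef_pos"])
X=np.array(s["eef_pos"]);g=X-[0,0,6]
print("tip if straight",proj(q,g-[0,0,78]),"mark",proj(q,(495.3,-105.5,36)))
c=cv2.resize(q["img"][190:290,290:370],(480,600),interpolation=cv2.INTER_CUBIC);cv2.imwrite("pics/s3.png",c)
E
```

```text
[-3.14098595e+00  1.01507307e-03 -1.41387300e-01] [ 494.15044592 -101.07375183  164.57533961] 4.4 0.22545714401023653 29.999591298401356
[ 494.4455964  -102.98221737  164.6392425 ]
tip if straight [329.66868241 237.89486906] mark [328.75435843 249.43429728]
```

View pics/s3.png

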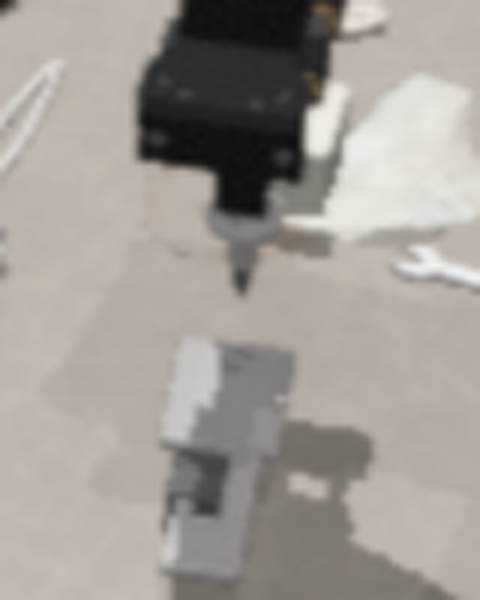

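Request:
{"method": "jog_arm", "body": {
  "motion": [
    [[0, 2.5, 0], 0],
    [[0, 3, 30], 0],
    [[0, 3, 42], 0],
    [[0, 3, 42], 0]
  ]
}}

```text
t: 4.85
eef_pos: [493.5, -108.8, 121.3]
tcp_rot: [-3.141, 0.003, -0.147]
ft_force: [1.0, 0.4, -1.1]
opening: 0.228
grip_force: 30.0
```

Request:
{"method": "jog_arm", "body": {
  "motion": [
    [[0, 0, 3], 0],
    [[0, 0, 6], 0],
    [[0, 0, 8], 0]
  ]
}}

```text
t: 5.15
eef_pos: [494.4, -108.4, 115.6]
tcp_rot: [3.141, -0.002, -0.145]
ft_force: [-3.3, -1.3, 7.8]
opening: 0.226
grip_force: 30.0
```

Request:
{"method": "jog_arm", "body": {
  "motion": [
    [[0, 0, 2], 0],
    [[0, 0, 4], 0],
    [[0, 0, 4], 0]
  ]
}}

```text
t: 5.45
eef_pos: [494.3, -108.4, 111.4]
tcp_rot: [3.141, -0.001, -0.145]
ft_force: [-1.6, -3.3, 3.8]
opening: 0.227
grip_force: 30.0
```

Request:
{"method": "jog_arm", "body": {
  "motion": [
    [[0, 0, 1.5], 0],
    [[0, 0, 1.5], 0]
  ]
}}

```text
t: 5.65
eef_pos: [494.3, -108.3, 109.6]
tcp_rot: [3.141, -0.001, -0.145]
ft_force: [-2.2, -2.7, 6.0]
opening: 0.224
grip_force: 30.0
```

```bash
python3 - <<'E'
from h import *
q=read_camera("side");s=state();print(s["eef_pos"],s["ft_force"])
print(proj(q,(495.3,-105.5,36)))
c=cv2.resize(q["img"][210:290,290:370],(480,480),interpolation=cv2.INTER_CUBIC);cv2.imwrite("pics/s4.png",c)
plan([(494.3,-108.4,165,-.145),(478.1,-273.0,165,-.145),(478.1,-273,100,-.145)])
E
```

```text
[ 494.31677487 -108.27069519  109.64283358] [-1.32912057 -3.05731969  5.81838753]
[328.75435843 249.43429728]
[[[0.0, 0.1, -27.7], -0.0], [[0.0, 0.1, -55.4], -0.0], [[1.9, 41.4, -55.4], -0.0], [[3.9, 82.7, -55.4], -0.0], [[5.8, 124.0, -55.4], -0.0]]
[[[1.9, 41.3, 0.0], 0.0], [[1.9, 41.3, 32.5], 0.0], [[1.9, 41.3, 65.0], 0.0]]
```

View pics/s4.png

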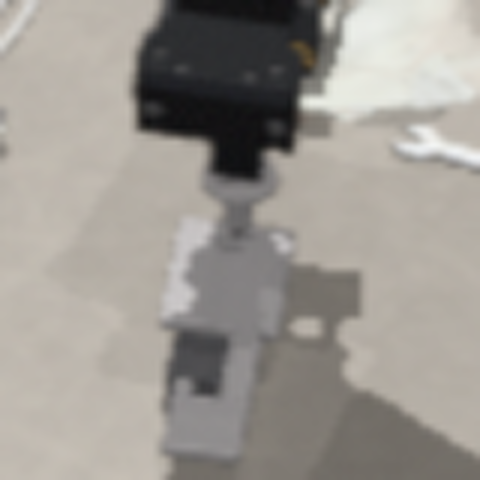

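Request:
{"method": "jog_arm", "body": {
  "motion": [
    [[0, 0, 1], 0],
    [[0, 0, 1], 0]
  ]
}}

```text
t: 5.9
eef_pos: [494.5, -108.3, 109.1]
tcp_rot: [3.141, -0.002, -0.145]
ft_force: [-3.8, -2.9, 13.3]
opening: 0.224
grip_force: 30.0
```

Request:
{"method": "jog_arm", "body": {
  "motion": [
    [[0, 0, -27], 0],
    [[0, 0, -56], 0],
    [[1.9, 41.4, -56], 0],
    [[3.9, 82.7, -56], 0],
    [[5.8, 124.0, -56], 0]
  ]
}}

```text
t: 6.4
eef_pos: [481.8, -232.6, 164.4]
tcp_rot: [3.142, -0.001, -0.144]
ft_force: [1.1, -1.1, -2.2]
opening: 0.228
grip_force: 30.0
```

Request:
{"method": "jog_arm", "body": {
  "motion": [
    [[1.9, 41.3, 0], 0],
    [[1.9, 41.3, 0], 0],
    [[1.9, 41.3, 0], 0]
  ]
}}

```text
t: 6.7
eef_pos: [477.4, -273.0, 163.7]
tcp_rot: [-3.141, 0.001, -0.147]
ft_force: [0.3, 0.3, -1.6]
opening: 0.226
grip_force: 30.0
```

```bash
python3 - <<'E'
from h import *
s=state();print(s["eef_pos"],s["ft_force"],s["t"])
plan([(478.1,-273,128,-.145),(478.1,-273,104,-.145)],step=30)
E
```

```text
[ 477.37275855 -273.0007367   163.71608648] [ 0.31815249  0.33471822 -1.60469655] 6.7
[[[0.4, -0.1, 17.9], -0.001], [[0.7, -0.1, 35.7], -0.002], [[0.7, -0.1, 59.7], -0.002]]
```

Request:
{"method": "jog_arm", "body": {
  "motion": [
    [[0.5, 0, 18], 0],
    [[0.7, 0, 36], 0],
    [[0.7, 0, 50], 0],
    [[0.7, 0, 62], 0],
    [[0.7, 0, 68], 0]
  ]
}}

```text
t: 7.2
eef_pos: [478.4, -271.6, 95.2]
tcp_rot: [-3.141, 0.001, -0.144]
ft_force: [-0.2, 0.5, -1.8]
opening: 0.225
grip_force: 30.0
```

Request:
{"method": "jog_arm", "body": {
  "motion": [
    [[0, 0, 3], 0],
    [[0, 0, 6], 0],
    [[0, 0, 6], 0]
  ]
}}

```text
t: 7.5
eef_pos: [478.6, -272.7, 90.2]
tcp_rot: [3.141, -0.0, -0.145]
ft_force: [-0.3, -0.3, -2.1]
opening: 0.224
grip_force: 30.0
```

Request:
{"method": "jog_arm", "body": {
  "motion": [
    [[0, 0, 0], 0],
    [[0, 0, 0], 0],
    [[0, 0, 0], 0]
  ],
  "grip": 0
}}

```text
t: 7.8
eef_pos: [478.6, -272.9, 90.6]
tcp_rot: [3.141, -0.001, -0.145]
ft_force: [0.6, 0.3, -0.8]
opening: 0.423
grip_force: 0.0
```

Request:
{"method": "jog_arm", "body": {
  "motion": [
    [[0, 0, -40], 0],
    [[0, 0, -85], 0],
    [[0, 0, -125], 0]
  ]
}}

```text
t: 8.1
eef_pos: [478.4, -272.7, 217.2]
tcp_rot: [3.141, -0.0, -0.145]
ft_force: [0.9, -0.3, -0.1]
opening: 0.676
grip_force: 0.0
```

```bash
python3 - <<'E'
from h import *
s=state();print(s["eef_pos"],s["ft_force"],s["t"],s["opening"])
plan([(499,-62,150,1.486),(499,-62,60,1.486)])
q=read_camera("side");p=read_camera("top")
c=np.hstack([cv2.resize(q["img"][170:300,290:370],(369,600),interpolation=cv2.INTER_CUBIC),cv2.resize(p["img"][225:295,395:445],(428,600),interpolation=cv2.INTER_CUBIC)]);cv2.imwrite("pics/s5.png",c)
print("exp",proj(q,(478,-273,120)),proj(p,(478,-273,120)))
E
```

```text
[ 478.38281675 -272.70957662  217.19273287] [ 0.94684563 -0.30723684 -0.10200672] 8.1 0.6756531863501495
[[[-0.8, -17.6, 5.6], -0.136], [[-1.7, -35.2, 11.2], -0.272], [[-2.5, -52.9, 16.8], -0.408], [[-3.4, -70.5, 22.4], -0.544], [[-4.2, -88.1, 28.0], -0.68]]
[[[10.4, -14.2, 5.6], -0.136], [[20.8, -28.5, 11.2], -0.272], [[31.3, -42.7, 16.8], -0.408], [[41.7, -56.9, 22.4], -0.544], [[52.1, -71.2, 28.0], -0.68]]
[[[17.1, -4.5, 5.6], -0.136], [[34.1, -9.0, 11.2], -0.272], [[34.1, -9.0, 56.2], -0.272], [[34.1, -9.0, 101.2], -0.272]]
exp [338.03877099 188.53903195] [424.19066015 254.22642273]
```

View pics/s5.png

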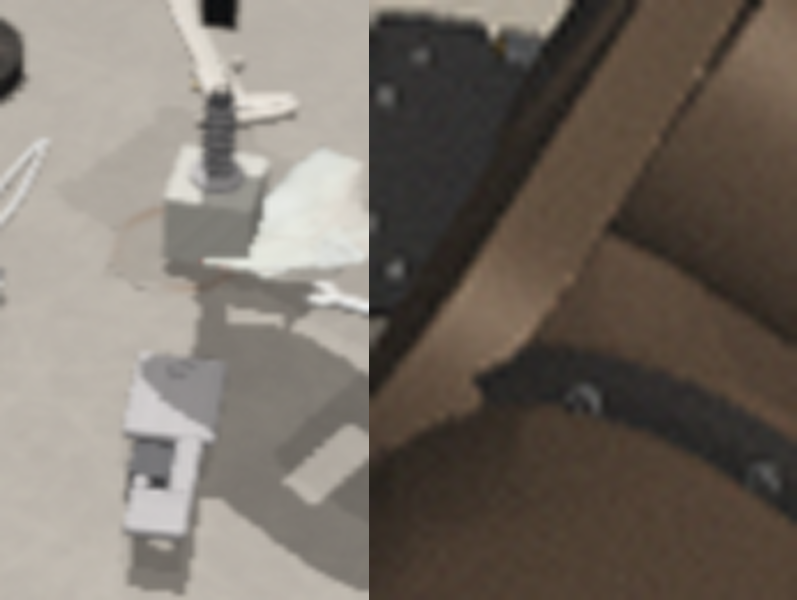

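Request:
{"method": "jog_arm", "body": {
  "motion": [
    [[-0.8, -17.6, 5.6], -0.136],
    [[-1.7, -35.2, 11.2], -0.272],
    [[-2.5, -52.9, 16.8], -0.408],
    [[-3.4, -70.5, 22.4], -0.544],
    [[-4.2, -88.1, 28.0], -0.68]
  ]
}}

```text
t: 8.7
eef_pos: [486.8, -184.2, 186.4]
tcp_rot: [-3.141, 0.0, 0.54]
ft_force: [-0.0, -0.4, -0.6]
opening: 0.999
grip_force: 0.0
```

Request:
{"method": "jog_arm", "body": {
  "motion": [
    [[10.4, -14.2, 5.6], -0.136],
    [[20.8, -28.5, 11.2], -0.272],
    [[31.3, -42.7, 16.8], -0.408],
    [[41.7, -56.9, 22.4], -0.544],
    [[52.1, -71.2, 28.0], -0.68]
  ]
}}

```text
t: 9.2
eef_pos: [495.4, -96.4, 158.4]
tcp_rot: [-3.141, 0.0, 1.22]
ft_force: [0.4, 0.2, 0.8]
opening: 0.998
grip_force: 0.0
```

Request:
{"method": "jog_arm", "body": {
  "motion": [
    [[17.1, -4.5, 5.6], -0.136],
    [[34.1, -9.0, 11.2], -0.272],
    [[34.1, -9.0, 50], -0.272],
    [[34.1, -9.0, 50], -0.272]
  ]
}}

```text
t: 9.6
eef_pos: [497.3, -61.2, 106.0]
tcp_rot: [-3.136, -0.001, 1.487]
ft_force: [-1.0, 0.2, -0.1]
opening: 1.001
grip_force: 0.0
```

```bash
python3 - <<'E'
from h import *
s=state();print(s["eef_pos"],s["tcp_rot"],s["t"],s["opening"],s["joints"])
plan([(499,-62,75,1.486),(499,-62,38,1.486)])
E
```

```text
[497.25477159 -61.22139753 105.98422824] [-3.13565185e+00 -9.15538117e-04  1.48742801e+00] 9.6 1.0007933412833594 [-2.54364976e-01  5.11790283e-01  1.99011809e+00 -1.80704379e-04
  6.45694249e-01 -1.70854724e-01]
[[[-0.6, 1.8, 31.0], 0.001], [[-0.6, 1.8, 68.0], 0.001]]
```

Request:
{"method": "jog_arm", "body": {
  "motion": [
    [[0, 0.8, 31], 0],
    [[0, 0.8, 60], 0],
    [[0, 0.8, 68], 0],
    [[0, 0.8, 68], 0]
  ]
}}

```text
t: 10.0
eef_pos: [499.6, -62.3, 41.0]
tcp_rot: [-3.14, -0.0, 1.486]
ft_force: [0.9, -0.2, -0.1]
opening: 1.005
grip_force: 0.0
```

Request:
{"method": "jog_arm", "body": {
  "motion": [
    [[0, 0, 0], 0],
    [[0, 0, 0], 0],
    [[0, 0, 0], 0],
    [[0, 0, 0], 0],
    [[0, 0, 0], 0]
  ],
  "grip": 1
}}

```text
t: 10.5
eef_pos: [500.0, -62.1, 41.5]
tcp_rot: [3.141, 0.0, 1.487]
ft_force: [-0.3, -0.2, -0.1]
opening: 0.634
grip_force: 0.0
```

Request:
{"method": "jog_arm", "body": {
  "motion": [
    [[0, 0, 0], 0],
    [[0, 0, 0], 0]
  ]
}}

```text
t: 10.7
eef_pos: [499.8, -62.1, 41.3]
tcp_rot: [-3.142, 0.0, 1.487]
ft_force: [-1.1, -0.1, 4.5]
opening: 0.567
grip_force: 30.0
```

```bash
python3 - <<'E'
from h import *
np.set_printoptions(precision=1,suppress=True)
p=read_camera("top")
f=lambda u,v,z:onz(p,(195+u/6.67-.4,235+v/6.67-.4),z)
print("resttop",f(150,145,79.5),"corner",f(322,150,14),"ledge front",f(332,150,24),f(345,150,22),"foot",f(240,150,3))
plan([(500,-62,130,1.487),(492,140,150,1.525)])
E
```

```text
resttop [482.4 210.3  79.5] corner [482.7 159.7  14. ] ledge front [482.2 154.4  24. ] [482.2 149.9  22. ] foot [483.7 192.3   3. ]
[[[0.1, 0.1, -44.4], -0.0], [[0.1, 0.2, -88.7], -0.0], [[40.2, -4.8, -92.7], -0.008], [[80.4, -9.8, -96.7], -0.015], [[120.5, -14.8, -100.7], -0.023]]
[[[40.2, -4.1, -4.0], -0.008], [[80.5, -8.1, -8.0], -0.015]]
```

Request:
{"method": "jog_arm", "body": {
  "motion": [
    [[0, 0, -44], 0],
    [[0, 0, -88], 0],
    [[40.2, -4.8, -92], -0.008],
    [[80.4, -9.8, -96], -0.015],
    [[120.5, -14.8, -100], -0.023]
  ]
}}

```text
t: 11.25
eef_pos: [494.8, 60.3, 141.3]
tcp_rot: [3.142, 0.0, 1.509]
ft_force: [-0.1, 0.2, -3.1]
opening: 0.564
grip_force: 30.0
```

```bash
python3 - <<'E'
from h import *
s=state();print(s["eef_pos"],s["tcp_rot"],s["t"],s["opening"],s["ft_force"],s["moment"])
q=read_camera("side")
for r in cut_out("blank",q)[:2]:print(r["p"],r["box"])
X=np.array(s["eef_pos"]);g=X-[0,0,9.3]
print("exp box pts",[proj(q,g+[a,b,0]).round() for a in(-27,27) for b in (-58,90)])
plan([(482.6,190,140,1.525),(482.6,190,108,1.525)])
E
```

```text
[494.81044611  60.33810064 141.30328298] [3.14157926e+00 8.09105061e-05 1.50901195e+00] 11.25 0.564208327963834 [-0.0599052   0.16583412 -3.14891061] [-0.03492993 -0.13409827 -0.00660531]
0.58 [314.2, 253.5, 339.0, 296.1]
0.51 [369.5, 235.1, 394.4, 241.1]
exp box pts [array([340., 251.]), array([338., 294.]), array([318., 250.]), array([315., 292.])]
[[[42.1, -6.4, 0.4], -0.004], [[84.3, -12.8, 0.9], -0.008], [[126.4, -19.2, 1.3], -0.011], [[126.4, -19.2, 33.3], -0.011]]
```

Request:
{"method": "jog_arm", "body": {
  "motion": [
    [[42.1, -6.4, 0.4], -0.004],
    [[84.3, -12.8, 0.9], -0.008],
    [[125, -19.1, 1.3], -0.015],
    [[125, -19.1, 33], -0.015],
    [[125, -19.1, 33], -0.015]
  ]
}}

```text
t: 11.85
eef_pos: [482.0, 185.3, 105.4]
tcp_rot: [-3.136, 0.002, 1.527]
ft_force: [-1.0, 0.0, -2.8]
opening: 0.565
grip_force: 30.0
```

```bash
python3 - <<'E'
from h import *
s=state();print(s["eef_pos"],s["tcp_rot"],s["t"],s["opening"],s["ft_force"],s["moment"])
y=lambda v:482.6+.046*(v-188)
plan([(y(v),v,z,1.525) for v,z in((188,98),(188,92.5),(187.6,87.5),(188.3,82.5),(190.3,78.3),(191.5,76.5))],step=12)
E
```

```text
[482.00358086 185.33067095 105.3795919 ] [-3.13633900e+00  1.75016262e-03  1.52671178e+00] 11.85 0.5654699426404954 [-0.99423682  0.01085228 -2.84939023] [-0.04740147 -0.06942888 -0.05745428]
[[[2.7, 0.5, 7.4], 0.002], [[2.7, 0.5, 12.9], 0.002], [[2.3, 0.5, 17.9], 0.002], [[3.0, 0.5, 22.9], 0.002], [[5.0, 0.5, 27.1], 0.002]]
[[[1.2, 0.0, 1.8], 0.0]]
```

Request:
{"method": "jog_arm", "body": {
  "motion": [
    [[1, 0.3, 6], 0],
    [[1, 0.3, 6], 0]
  ]
}}

```text
t: 12.05
eef_pos: [484.4, 185.4, 102.1]
tcp_rot: [-3.141, 0.0, 1.524]
ft_force: [-0.6, 0.2, -2.6]
opening: 0.562
grip_force: 30.0
```

Request:
{"method": "jog_arm", "body": {
  "motion": [
    [[0, 0, 3], 0],
    [[0, 0, 6], 0],
    [[0, 0, 6], 0]
  ]
}}

```text
t: 12.35
eef_pos: [484.2, 185.8, 96.1]
tcp_rot: [3.142, 0.0, 1.524]
ft_force: [-0.6, 0.5, -1.8]
opening: 0.565
grip_force: 30.0
```

Request:
{"method": "jog_arm", "body": {
  "motion": [
    [[2, -1.5, 3.5], 0],
    [[2, -1.5, 6], 0],
    [[1.7, -1.5, 8.5], 0]
  ]
}}

```text
t: 12.65
eef_pos: [483.2, 188.0, 88.3]
tcp_rot: [3.14, -0.0, 1.525]
ft_force: [0.1, -1.4, 10.0]
opening: 0.563
grip_force: 30.0
```

Request:
{"method": "jog_arm", "body": {
  "motion": [
    [[0.3, 0, 2.5], 0],
    [[0.7, 0, 5], 0],
    [[1.7, 0, 7], 0]
  ]
}}

```text
t: 12.95
eef_pos: [483.3, 189.4, 81.3]
tcp_rot: [3.14, 0.0, 1.525]
ft_force: [0.5, -5.8, 9.5]
opening: 0.567
grip_force: 30.0
```

```bash
python3 - <<'E'
from h import *
s=state();print(s["eef_pos"],s["tcp_rot"],s["t"],s["opening"],s["ft_force"],s["moment"])
q=read_camera("side")
for r in cut_out("blank",q)[:2]:print(r["p"],r["box"])
p=read_camera("top")
for r in cut_out("blank",p)[:2]:print(r["p"],r["box"])
X=np.array(s["eef_pos"]);g=X-[0,0,9.3]
for th in(0,15,25,35,45):
    c,d=np.cos(np.radians(th)),np.sin(np.radians(th));print(th,[(proj(q,g+[0,b*c,b*d]).round(),proj(p,g+[0,b*c,b*d]).round()) for b in (-55,93)])
E
```

```text
[483.29099194 189.3914307   81.27397934] [3.13990459e+00 8.28256656e-05 1.52504783e+00] 12.95 0.5671198330693978 [ 0.54646615 -5.8138697   9.50477665] [-0.8744387  -0.007719    0.05673442]
0.95 [316.0, 310.9, 338.0, 342.4]
0.77 [236.3, 245.3, 249.5, 267.4]
0 [(array([331., 306.]), array([250., 256.])), (array([328., 355.]), array([188., 257.]))]
15 [(array([330., 310.]), array([250., 256.])), (array([329., 347.]), array([186., 256.]))]
25 [(array([330., 314.]), array([249., 256.])), (array([329., 340.]), array([187., 256.]))]
35 [(array([330., 317.]), array([247., 256.])), (array([330., 334.]), array([189., 255.]))]
45 [(array([330., 321.]), array([245., 256.])), (array([330., 326.]), array([192., 255.]))]
```

Request:
{"method": "jog_arm", "body": {
  "motion": [
    [[0.7, 0, 2], 0],
    [[1.7, 0, 4], 0],
    [[2.7, 0, 5.5], 0],
    [[3.5, 0, 6.5], 0]
  ]
}}

```text
t: 13.55
eef_pos: [483.5, 192.8, 74.8]
tcp_rot: [3.14, 0.0, 1.525]
ft_force: [-1.3, -7.1, 9.2]
opening: 0.558
grip_force: 30.0
```

```bash
python3 - <<'E'
from h import *
s=state();print(s["eef_pos"],s["tcp_rot"],s["t"],s["opening"],s["ft_force"],s["moment"])
q=read_camera("side")
for r in cut_out("blank",q)[:2]:print(r["p"],r["box"])
X=np.array(s["eef_pos"]);g=X-[0,0,9.3]
for th in(35,45,50,55):
    c,d=np.cos(np.radians(th)),np.sin(np.radians(th));print(th,[proj(q,g+[0,b*c+4*d,b*d-4*c]).round() for b in (-55,93)])
E
```

```text
[483.46893511 192.81608434  74.80157205] [3.13994571e+00 1.99231381e-04 1.52511635e+00] 13.55 0.5576029639951723 [-1.25612419 -7.10994961  9.20567136] [-0.94995565 -0.05342716  0.03268575]
0.85 [315.5, 319.7, 339.8, 335.0]
0.57 [310.8, 325.9, 344.8, 369.9]
35 [array([330., 322.]), array([329., 338.])]
45 [array([330., 326.]), array([330., 331.])]
50 [array([329., 328.]), array([330., 327.])]
55 [array([329., 330.]), array([330., 324.])]
```

Request:
{"method": "jog_arm", "body": {
  "motion": [
    [[0.8, 0, 1.5], 0],
    [[1.6, 0, 3], 0],
    [[2.4, 0, 4.2], 0],
    [[2.4, 0, 4.2], 0]
  ]
}}

```text
t: 14.05
eef_pos: [483.8, 194.7, 72.4]
tcp_rot: [3.139, 0.0, 1.525]
ft_force: [-5.3, -14.1, 34.3]
opening: 0.563
grip_force: 30.0
```

```bash
python3 - <<'E'
from h import *
s=state();print(s["eef_pos"],s["tcp_rot"],s["t"],s["opening"],s["ft_force"],s["moment"])
q=read_camera("side")
for r in cut_out("blank",q)[:2]:print(r["p"],r["box"])
X=np.array(s["eef_pos"]);g=X-[0,0,9.3]
for th in(35,45,50,55):
    c,d=np.cos(np.radians(th)),np.sin(np.radians(th));print(th,[proj(q,g+[0,b*c+4*d,b*d-4*c]).round() for b in (-55,93)])
E
```

```text
[483.84396373 194.68410553  72.39613121] [3.13855661e+00 4.57299341e-04 1.52511605e+00] 14.05 0.5632541345058422 [ -5.32806613 -14.11466414  34.29262825] [-2.46685919  0.78801177 -0.05820069]
0.58 [316.6, 316.4, 340.8, 337.0]
35 [array([330., 323.]), array([329., 340.])]
45 [array([329., 327.]), array([329., 332.])]
50 [array([329., 329.]), array([330., 329.])]
55 [array([329., 331.]), array([330., 325.])]
```

Request:
{"method": "jog_arm", "body": {
  "motion": [
    [[0, 0, -1.5], 0],
    [[0, 0, -1.5], 0],
    [[0, 0, -1.5], 0]
  ],
  "grip": 0.36
}}

```text
t: 14.45
eef_pos: [483.0, 195.6, 71.3]
tcp_rot: [3.141, -0.0, 1.525]
ft_force: [-0.1, 0.7, 0.2]
opening: 0.64
grip_force: 0.0
```

```bash
python3 - <<'E'
from h import *
s=state();print(s["eef_pos"],s["tcp_rot"],s["t"],s["opening"],s["ft_force"],s["moment"])
q=read_camera("side")
c1=cv2.resize(q["img"][280:380,290:370],(480,600),interpolation=cv2.INTER_CUBIC)
for r in cut_out("blank",q)[:2]:print(r["p"],r["box"])
p=read_camera("top")
for r in cut_out("blank",p)[:2]:print(r["p"],r["box"])
cv2.imwrite("pics/s6.png",c1)
print("corner",proj(q,(481.4,162,14)),"T",proj(q,(483,209,79.5)))
for dz in(0,):
  B=np.array([481.4,162.2,14]);u=np.array([0.026,.573,.819]);n=np.array([-.04,-.818,.574])
  print("leaning head ends",[proj(q,B+u*L+n*4+np.array([a,0,0])).round() for L in(0,148) for a in(-20,15)])
E
```

```text
[483.01741112 195.61436688  71.34775138] [ 3.14145457e+00 -1.92491584e-05  1.52490578e+00] 14.45 0.6397944674406344 [-0.06201407  0.66058522  0.24399653] [-0.02238671 -0.07351556 -0.01327548]
0.77 [317.4, 314.6, 340.1, 330.2]
0.8 [233.6, 248.6, 267.7, 268.2]
corner [330.14274501 330.14217576] T [329.87494456 327.38450198]
leaning head ends [array([338., 329.]), array([324., 328.]), array([338., 323.]), array([323., 322.])]
```

Request:
{"method": "jog_arm", "body": {
  "motion": [
    [[-5, 0, -8], 0],
    [[-15, 0, -30], 0],
    [[-25, 0, -70], 0],
    [[-35, 0, -110], 0],
    [[-65, 0, -140], 0]
  ],
  "grip": 0.2
}}

```text
t: 15.15
eef_pos: [480.2, 130.8, 214.1]
tcp_rot: [3.139, -0.0, 1.527]
ft_force: [0.5, -0.4, 0.2]
opening: 0.801
grip_force: 0.0
```

```bash
python3 - <<'E'
from h import *
s=state();print(s["eef_pos"],s["t"],s["opening"],s["ft_force"])
q=read_camera("side");p=read_camera("top")
B=np.array([481.4,162.2,14]);u=np.array([0.026,.573,.819]);n=np.array([-.04,-.818,.574]);w=np.array([-1,.046,0])
def pt(a,b,t=4):return B+u*(48+a)+w*b+n*(4+t)
np.set_printoptions(precision=0,suppress=True)
for nm,c in(("side",q),("top",p)):
    print(nm,"body",[proj(c,pt(a,b)) for a in(-48,22) for b in(-27,27)],"head",[proj(c,pt(a,b)) for a in(66,100) for b in(-15,20)])
    for r in cut_out("blank",c)[:2]:
        m=r["region"].astype(np.uint8);ys,xs=np.nonzero(m);print(r["p"],r["box"],len(xs))
        for R in range(ys.min(),ys.max()+1,2):
            k=xs[ys==R];print((R,k.min() if len(k) else 0,k.max() if len(k) else 0),end=" ")
        print()
cv2.imwrite("pics/c.png",np.hstack([cv2.resize(p["img"][225:285,195:275],(480,360),interpolation=cv2.INTER_CUBIC),cv2.resize(q["img"][300:375,300:360],(288,360),interpolation=cv2.INTER_CUBIC)]))
E
```

```text
[480.18702509 130.80754158 214.09423299] 15.15 0.8009729004154769 [ 0.51835768 -0.42252817  0.17966191]
side body [array([319., 326.]), array([341., 328.]), array([319., 323.]), array([342., 325.])] head [array([323., 321.]), array([339., 323.]), array([323., 320.]), array([339., 321.])]
0.53 [317.1, 312.9, 335.5, 329.7] 257
(313, np.int64(321), np.int64(329)) (315, np.int64(319), np.int64(337)) (317, np.int64(319), np.int64(338)) (319, np.int64(319), np.int64(339)) (321, np.int64(321), np.int64(338)) (323, np.int64(324), np.int64(338)) (325, np.int64(324), np.int64(337)) (327, np.int64(325), np.int64(337)) 
0.17 [214.5, 302.3, 231.2, 327.6] 225
(298, np.int64(216), np.int64(220)) (300, np.int64(214), np.int64(221)) (302, np.int64(213), np.int64(222)) (304, np.int64(215), np.int64(224)) (306, np.int64(216), np.int64(224)) (308, np.int64(216), np.int64(225)) (310, np.int64(218), np.int64(226)) (312, np.int64(220), np.int64(227)) (314, np.int64(221), np.int64(228)) (316, np.int64(222), np.int64(230)) (318, np.int64(224), np.int64(231)) (320, np.int64(225), np.int64(232)) (322, np.int64(226), np.int64(232)) (324, np.int64(228), np.int64(232)) 
top body [array([245., 247.]), array([244., 269.]), array([224., 245.]), array([223., 268.])] head [array([210., 249.]), array([209., 264.]), array([199., 248.]), array([198., 263.])]
```

View pics/c.png

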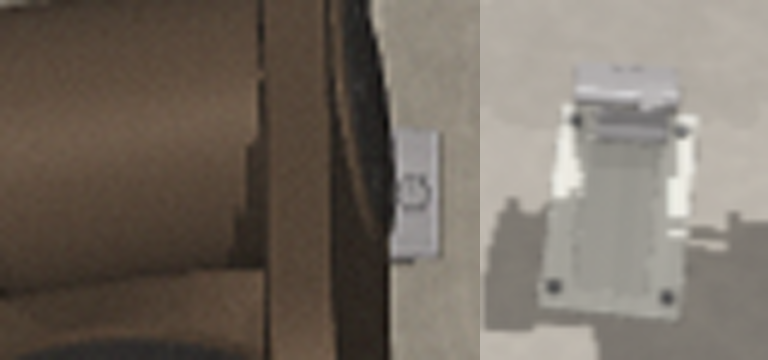

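```bash
python3 - <<'E'
from h import *
np.set_printoptions(precision=1,suppress=True)
s=state();print(s["eef_pos"],s["t"])
q=read_camera("side");p=read_camera("top")
# end edge: side upper corners and top corners
for su,tu in(((575,66),(440,258)),((682,66),(440,130)),((628,66),(440,194))):
    print(tri([(q,(300+(su[0]-480)/4.8-.4,300+su[1]/4.8-.4)),(p,(195+tu[0]/6-.4,225+tu[1]/6-.4))]))
print("mark",tri([(q,(300+(628-480)/4.8-.4,300+70/4.8-.4)),(p,(195+414/6-.4,225+192/6-.4))]))
E=tri([(q,(330.5,313.4)),(p,(268,257))])
for th in range(0,60,10):
    t=np.radians(th);L=np.array([0,np.cos(t),np.sin(t)]);print(th,proj(q,E+L*70),proj(q,E+L*148))
E
```

```text
[480.  130.1 212.1] 15.35
[483.3  98.9   0.9]
[481.4 100.   12.4]
[482.5  98.6   4.1]
mark [482.8 108.5  12.1]
0 [329.5 334.9] [328.3 360.6]
10 [329.7 331.3] [328.8 353. ]
20 [329.9 327.2] [329.3 344. ]
30 [330.2 322.6] [329.9 333.8]
40 [330.5 317.6] [330.4 322.8]
50 [330.7 312.6] [331.  311.6]
```

```bash
python3 - <<'E'
from h import *
plan([(482.5,127.6,120,1.525),(482.5,127.6,60,1.525),(482.5,127.6,33,1.525)])
E
```

```text
[[[-1.0, 1.0, 30.2], -0.0], [[-2.0, 2.0, 60.4], -0.0], [[-3.0, 3.0, 90.6], -0.0], [[-3.0, 3.0, 120.6], -0.0], [[-3.0, 3.0, 150.6], -0.0]]
[[[0.0, 0.0, 27.0], 0.0]]
```

Request:
{"method": "jog_arm", "body": {
  "motion": [
    [[-2, 1.5, 45], 0],
    [[-3, 2.5, 90], 0],
    [[-3, 2.5, 135], 0],
    [[-3, 2.5, 150], 0],
    [[-3, 2.5, 150], 0]
  ]
}}

```text
t: 15.95
eef_pos: [480.7, 127.8, 58.2]
tcp_rot: [-3.135, 0.001, 1.526]
ft_force: [0.2, 0.6, 0.4]
opening: 0.795
grip_force: 0.0
```

Request:
{"method": "jog_arm", "body": {
  "motion": [
    [[0, 0, 14], 0],
    [[0, 0, 24], 0],
    [[0, 0, 24], 0]
  ]
}}

```text
t: 16.25
eef_pos: [482.0, 127.7, 36.8]
tcp_rot: [-3.14, 0.0, 1.525]
ft_force: [-0.6, -0.0, 0.3]
opening: 0.8
grip_force: 0.0
```

Request:
{"method": "jog_arm", "body": {
  "motion": [
    [[0, 0, 3], 0],
    [[0, 0, 3], 0],
    [[0, 0, 3], 0],
    [[0, 0, 3], 0],
    [[0, 0, 3], 0]
  ],
  "grip": 1
}}

```text
t: 16.75
eef_pos: [482.6, 127.4, 34.8]
tcp_rot: [3.141, -0.0, 1.525]
ft_force: [0.5, -0.2, 2.6]
opening: 0.57
grip_force: 29.6
```

```bash
python3 - <<'E'
from h import *
s=state();print(s["eef_pos"],s["ft_force"],s["opening"],s["grip_force"])
q=read_camera("side")
for r in cut_out("blank",q)[:2]:print(r["p"],r["box"])
y=lambda v:482.6+.046*(v-188)
plan([(y(v),v,z,1.525) for v,z in((132,50),(165,75),(173.8,78))],step=30)
E
```

```text
[482.56641151 127.4213774   34.7571537 ] [ 0.46477684 -0.20855419  2.59955665] 0.5697099511704885 29.583299160003662
0.73 [318.4, 313.0, 338.0, 326.9]
[[[4.4, -2.8, -15.3], -0.0], [[21.0, -2.8, -27.8], -0.0], [[37.5, -2.8, -40.3], -0.0], [[46.3, -2.8, -43.3], -0.0]]
```

Request:
{"method": "jog_arm", "body": {
  "motion": [
    [[4, 0, -15], 0],
    [[21, -1, -28], 0],
    [[37, -1, -40], 0],
    [[46, -1, -43], 0],
    [[46, -1, -43], 0]
  ]
}}

```text
t: 17.35
eef_pos: [483.5, 174.2, 77.4]
tcp_rot: [3.141, -0.0, 1.526]
ft_force: [-0.0, -0.6, -2.2]
opening: 0.567
grip_force: 29.6
```

```bash
python3 - <<'E'
from h import *
s=state();print(s["eef_pos"],s["ft_force"],s["opening"],s["grip_force"],s["t"])
q=read_camera("side");p=read_camera("top");s=state();X=np.array(s["eef_pos"]);print(X,s["ft_force"],s["moment"])
for c in(q,p):
  for r in cut_out("blank",c)[:2]:print(r["p"],r["box"])
g=X-[0,0,11.8]
for th in(20,30,37,45):
    c,d=np.cos(np.radians(th)),np.sin(np.radians(th))
    e=[g+[0,-33*c-4*d,-33*d+4*c],g+[0,115*c+4*d,115*d-4*c]];print(th,[proj(q,v).round(1) for v in e],[proj(p,v).round(1) for v in e])
E
```

```text
[483.46593425 174.17825356  77.42352853] [-0.01560125 -0.58428509 -2.21416707] 0.5665338913989852 29.64036226272583 17.35
[483.09488283 173.17138901  76.77570474] [ 0.79731924  0.02006958 -3.52009701] [-0.10555265 -0.11690431 -0.00676579]
0.69 [315.1, 313.3, 339.0, 332.7]
20 [array([330.5, 311.7]), array([329.1, 346.8])] [array([247.8, 256. ]), array([184.4, 256.1])]
30 [array([330.3, 313.8]), array([329.5, 338.6])] [array([247.4, 256.1]), array([185.7, 255.7])]
37 [array([330.3, 315.3]), array([329.8, 332.5])] [array([246.9, 256.2]), array([187.6, 255.4])]
45 [array([330.2, 317.2]), array([330.2, 325.3])] [array([246.1, 256.3]), array([190.6, 255.1])]
```

Request:
{"method": "jog_arm", "body": {
  "motion": [
    [[0.5, 0, 4], 0],
    [[0.5, 0, 7.5], 0],
    [[2.2, -0.1, 10], 0],
    [[4.2, -0.1, 12.4], 0],
    [[4.2, -0.1, 12.4], 0]
  ]
}}

```text
t: 18.05
eef_pos: [483.4, 176.7, 66.0]
tcp_rot: [-3.141, 0.002, 1.526]
ft_force: [-5.2, -12.6, 20.2]
opening: 0.567
grip_force: 30.1
```

```bash
python3 - <<'E'
from h import *
q=read_camera("side");s=state();X=np.array(s["eef_pos"]);print(X,s["ft_force"],s["moment"],s["t"])
for r in cut_out("blank",q)[:2]:print(r["p"],r["box"])
g=X-[0,0,11.8]
for th in(37,42,46,50,55):
    c,d=np.cos(np.radians(th)),np.sin(np.radians(th))
    e=[g+[0,-33*c-4*d,-33*d+4*c],g+[0,115*c+4*d,115*d-4*c]];print(th,[proj(q,v).round(1) for v in e])
E
```

```text
[483.3457384  176.6939903   66.03716393] [ -5.09238062 -12.75003093  20.49479113] [-2.02716313  0.67920299  0.48705274] 18.1
0.79 [314.3, 317.7, 339.2, 333.1]
0.62 [232.3, 179.3, 290.0, 318.2]
37 [array([329.9, 319.4]), array([329.5, 336.9])]
42 [array([329.9, 320.5]), array([329.7, 332.4])]
46 [array([329.8, 321.4]), array([329.9, 328.8])]
50 [array([329.8, 322.4]), array([330.1, 325.1])]
55 [array([329.7, 323.6]), array([330.3, 320.5])]
```

Request:
{"method": "jog_arm", "body": {
  "motion": [
    [[2, 0, -8], 0],
    [[4, 0, -10.5], 0],
    [[4.2, 0, -7.5], 0],
    [[5.9, 0, -5], 0],
    [[7.5, 0, -3], 0]
  ]
}}

```text
t: 18.65
eef_pos: [483.8, 185.0, 67.9]
tcp_rot: [-3.141, 0.001, 1.525]
ft_force: [-2.8, -5.5, 8.1]
opening: 0.565
grip_force: 30.0
```

Request:
{"method": "jog_arm", "body": {
  "motion": [
    [[2, 0, 2], 0],
    [[2, 0, 2], 0]
  ]
}}

```text
t: 18.85
eef_pos: [483.9, 187.0, 65.8]
tcp_rot: [-3.141, 0.001, 1.525]
ft_force: [-1.9, -5.6, 5.0]
opening: 0.567
grip_force: 30.0
```

```bash
cat > a.py <<'E'
from h import *
q=read_camera("side");s=state();X=np.array(s["eef_pos"]);print(X,s["ft_force"],s["moment"],s["t"],s["opening"])
for r in cut_out("blank",q)[:2]:print(r["p"],r["box"])
g=X-[0,0,11.8]
for th in(42,46,50,55,60):
    c,d=np.cos(np.radians(th)),np.sin(np.radians(th))
    e=[g+[0,-33*c-4*d,-33*d+4*c],g+[0,115*c+4*d,115*d-4*c]];print(th,[proj(q,v).round(1) for v in e])
E
python3 a.py
```

```text
[483.84768579 186.95111054  65.80729867] [-1.82890941 -4.66058097  5.02848787] [-0.57883365  0.19895978  0.11316635] 18.9 0.567523649554718
0.61 [315.7, 323.6, 339.1, 327.4]
42 [array([329.5, 323.8]), array([329.3, 336.1])]
46 [array([329.5, 324.7]), array([329.5, 332.4])]
50 [array([329.4, 325.7]), array([329.7, 328.7])]
55 [array([329.3, 326.9]), array([329.9, 324.1])]
60 [array([329.3, 328.1]), array([330.2, 319.5])]
```

Request:
{"method": "jog_arm", "body": {
  "motion": [
    [[-1, 0, 2.5], 0],
    [[-2.5, 0, 5], 0],
    [[-3.5, 0, 7], 0]
  ]
}}

```text
t: 19.25
eef_pos: [484.3, 183.5, 59.2]
tcp_rot: [3.141, 0.0, 1.525]
ft_force: [-1.1, -4.6, 9.9]
opening: 0.562
grip_force: 30.0
```

Request:
{"method": "jog_arm", "body": {
  "motion": [
    [[0, 0, 0], 0],
    [[0, 0, 0], 0],
    [[0, 0, 0], 0],
    [[0, 0, 0], 0]
  ],
  "grip": 0.3
}}

```text
t: 19.65
eef_pos: [483.8, 183.7, 58.8]
tcp_rot: [-3.141, 0.0, 1.525]
ft_force: [-0.3, 0.0, 0.4]
opening: 0.697
grip_force: 0.0
```

Request:
{"method": "jog_arm", "body": {
  "motion": [
    [[-3, 0, -8], 0],
    [[-10, 0, -30], 0],
    [[-15, 0, -70], 0],
    [[-20, 0, -110], 0],
    [[-60, 0, -140], 0]
  ]
}}

```text
t: 20.15
eef_pos: [481.5, 124.9, 201.8]
tcp_rot: [3.139, -0.001, 1.528]
ft_force: [0.3, 0.0, 0.4]
opening: 0.699
grip_force: 0.0
```

```bash
python3 - <<'E'
from h import *
np.set_printoptions(precision=1,suppress=True)
q=read_camera("side");s=state();print(s["eef_pos"],s["ft_force"],s["t"])
p=read_camera("top")
B=np.array([481.4,162.2,14]);u=np.array([0.026,.573,.819]);n=np.array([-.04,-.818,.574]);w=np.array([-1,.046,0])
pt=lambda a,b,t=4:B+u*(48+a)+w*b+n*(4+t)
for nm,c in(("side",q),("top",p)):
    print(nm,"body",[proj(c,pt(a,b)) for a in(-48,22) for b in(-27,27)],"head",[proj(c,pt(a,b,-4)) for a in(66,100) for b in(-15,20)])
    for r in cut_out("blank",c)[:2]:print(r["p"],r["box"],r["region"].sum())
E
```

```text
[482.1 120.  205.3] [ 2.8 -2.4  4.9] 20.2
side body [array([319.5, 325.9]), array([341.4, 328. ]), array([318.6, 323. ]), array([341.6, 325.1])] head [array([322.9, 325. ]), array([338.3, 326.4]), array([322.5, 323.5]), array([338.3, 324.9])]
0.58 [314.4, 323.2, 336.7, 329.4] 114
top body [array([244.7, 246.7]), array([243.7, 268.6]), array([224.1, 244.8]), array([223. , 267.5])] head [array([207.6, 248.6]), array([206.8, 263.7]), array([196.4, 247.7]), array([195.5, 263.1])]
```

```bash
python3 - <<'E'
from h import *
plan([(500,10,260,-.046)])
E
```

```text
[[[-10.2, 2.2, -5.5], 0.143], [[-20.4, 4.4, -10.9], 0.285], [[-30.6, 6.6, -16.4], 0.428], [[-40.8, 8.8, -21.9], 0.571], [[-51.0, 11.0, -27.3], 0.713]]
[[[-6.3, 8.3, -5.5], 0.143], [[-12.5, 16.7, -10.9], 0.285], [[-18.8, 25.0, -16.4], 0.428], [[-25.1, 33.3, -21.9], 0.571], [[-31.4, 41.7, -27.3], 0.713]]
[[[0.7, 10.4, -5.5], 0.143]]
```

Request:
{"method": "jog_arm", "body": {
  "motion": [
    [[-10.2, 2.2, -5.5], 0.143],
    [[-20.4, 4.4, -10.9], 0.285],
    [[-30.6, 6.6, -16.4], 0.428],
    [[-40.8, 8.8, -21.9], 0.571],
    [[-51.0, 11.0, -27.3], 0.713]
  ]
}}

```text
t: 20.85
eef_pos: [489.5, 72.6, 225.4]
tcp_rot: [-3.14, 0.002, 0.807]
ft_force: [-0.5, -0.4, -0.8]
opening: 0.698
grip_force: 0.0
```

Request:
{"method": "jog_arm", "body": {
  "motion": [
    [[-6.3, 8.3, -5.5], 0.143],
    [[-12.5, 16.7, -10.9], 0.285],
    [[-18.8, 25.0, -16.4], 0.428],
    [[-25.1, 33.3, -21.9], 0.571],
    [[-31.4, 41.7, -27.3], 0.713]
  ]
}}

```text
t: 21.35
eef_pos: [498.2, 21.2, 252.6]
tcp_rot: [-3.141, 0.002, 0.094]
ft_force: [1.1, -0.4, -0.0]
opening: 0.702
grip_force: 0.0
```

Request:
{"method": "jog_arm", "body": {
  "motion": [
    [[0.7, 10.4, -5.5], 0.143],
    [[0.7, 10.4, -5.5], 0.143]
  ]
}}

```text
t: 21.55
eef_pos: [500.4, 10.4, 258.5]
tcp_rot: [-3.142, 0.001, -0.047]
ft_force: [0.4, 0.8, -0.2]
opening: 0.702
grip_force: 0.0
```

```bash
cat > b.py <<'E'
from h import *
np.set_printoptions(precision=1,suppress=True)
s=state();print(s["eef_pos"],s["tcp_rot"][2],s["ft_force"],s["t"],s["joints"])
q=read_camera("side");p=read_camera("top")
B=np.array([482.4,162.2,14]);u=np.array([0.026,.573,.819]);n=np.array([-.04,-.818,.574]);w=np.array([-1,.046,0])
pt=lambda a,b,t=4:B+u*(48+a)+w*b+n*(4+t)
for nm,c in(("side",q),("top",p)):
    print(nm,"body",[proj(c,pt(a,b)) for a in(-48,22) for b in(-27,27)],"head",[proj(c,pt(a,b)) for a in(66,100) for b in(-15,20)])
    for r in cut_out("blank",c)[:2]:
        m=r["region"];ys,xs=np.nonzero(m);print(r["p"],r["box"],len(xs))
        if c is p and r is not None:
            for C in range(xs.min(),xs.max()+1,3):
                k=ys[xs==C];print((C,int(k.min()),int(k.max())) if len(k) else C,end=" ")
            print()
E
python3 b.py
```

```text
[500.4  10.4 258.5] -0.046612116837794426 [ 0.4  0.8 -0.2] 21.55 [-0.1  0.3  1.8 -0.   1.   1.5]
side body [array([319.1, 325.9]), array([341. , 327.9]), array([318.1, 323. ]), array([341.1, 325.1])] head [array([322.8, 321.4]), array([338.1, 322.9]), array([322.4, 319.8]), array([338.1, 321.3])]
0.52 [313.6, 321.2, 340.8, 330.2] 132
top body [array([244.7, 246.3]), array([243.7, 268.2]), array([224.1, 244.3]), array([223. , 267.1])] head [array([210. , 248.2]), array([209.2, 263.3]), array([198.7, 247.2]), array([197.9, 262.7])]
0.61 [194.6, 243.8, 235.4, 270.5] 609
(195, 249, 256) (198, 247, 262) (201, 248, 262) (204, 248, 262) (207, 249, 262) (210, 250, 262) (213, 258, 263) (216, 258, 263) (219, 258, 263) (222, 247, 266) (225, 245, 266) (228, 245, 267) (231, 245, 267) (234, 245, 265) (237, 246, 251)
```

```bash
python3 - <<'E'
from h import *
plan([(485,237,205,-.046),(483.5,237,139,-.046,35)])
E
```

```text
[[[-4.0, -37.5, 8.9], 0.001], [[-8.0, -75.0, 17.8], 0.002], [[-12.0, -112.5, 26.7], 0.003], [[-16.0, -150.0, 35.6], 0.004], [[-20.0, -187.5, 44.5], 0.005]]
[[[-4.2, -37.5, 8.9], 0.001], [[-4.9, -37.4, 41.9], 0.001], [[-5.7, -37.4, 74.9], 0.001]]
```

Request:
{"method": "jog_arm", "body": {
  "motion": [
    [[-4.0, -37.5, 8.9], 0],
    [[-8.0, -75.0, 17.8], 0],
    [[-12.0, -112.5, 26.7], 0],
    [[-16.0, -150.0, 35.6], 0],
    [[-20.0, -187.5, 44.5], 0]
  ],
  "grip": 0.6
}}

```text
t: 22.25
eef_pos: [487.8, 200.7, 213.9]
tcp_rot: [3.141, 0.0, -0.041]
ft_force: [1.3, 0.1, 0.6]
opening: 0.41
grip_force: 0.0
```

Request:
{"method": "jog_arm", "body": {
  "motion": [
    [[-4.2, -37.5, 8.9], 0],
    [[-4.2, -37.5, 8.9], 0],
    [[-4.2, -37.5, 8.9], 0]
  ]
}}

```text
t: 22.55
eef_pos: [485.2, 237.2, 205.1]
tcp_rot: [3.141, 0.001, -0.04]
ft_force: [0.7, 0.2, -0.1]
opening: 0.399
grip_force: 0.0
```

```bash
python3 - <<'E'
from h import *
s=state();print(s["eef_pos"],s["tcp_rot"][2],s["opening"],s["t"])
q=read_camera("side")
for r in cut_out("blank",q)[:1]:print(r["p"],r["box"])
plan([(483.5,237,139,-.046,35)])
E
```

```text
[485.24412096 237.24682856 205.08354102] -0.04017523150237445 0.39928670248811016 22.55
0.48 [318.3, 322.5, 336.0, 326.5]
[[[-1.2, -0.5, 33.3], 0.001], [[-2.3, -0.9, 66.7], 0.003]]
```

Now descend around the head, watching the force.

Request:
{"method": "jog_arm", "body": {
  "motion": [
    [[-1, 0, 33], 0],
    [[-2, 0, 50], 0],
    [[-2, 0, 58], 0],
    [[-2, 0, 66], 0],
    [[-2, 0, 66], 0]
  ]
}}

```text
t: 23.15
eef_pos: [484.1, 236.0, 139.5]
tcp_rot: [3.141, 0.0, -0.045]
ft_force: [-0.3, -0.3, -0.4]
opening: 0.402
grip_force: 0.0
```

Request:
{"method": "jog_arm", "body": {
  "motion": [
    [[-0.3, 8, -4], 0],
    [[-0.5, 14, -7], 0]
  ]
}}

```text
t: 23.35
eef_pos: [483.2, 222.1, 147.9]
tcp_rot: [-3.141, -0.002, -0.044]
ft_force: [0.8, 1.5, 1.8]
opening: 0.402
grip_force: 0.9
```

Request:
{"method": "jog_arm", "body": {
  "motion": [
    [[-0.3, 8, -3.5], 0],
    [[-0.7, 16, -6], 0],
    [[-1, 24, -8.5], 0],
    [[-1.2, 32, -11], 0],
    [[-1.5, 40, -13.5], 0]
  ]
}}

```text
t: 23.85
eef_pos: [479.4, 181.8, 160.4]
tcp_rot: [3.141, 0.0, -0.044]
ft_force: [0.6, 0.4, 0.1]
opening: 0.401
grip_force: 0.3
```

```bash
python3 - <<'E'
from h import *
s=state();print(s["eef_pos"],s["tcp_rot"][2],s["opening"],s["t"],s["ft_force"])
q=read_camera("side")
for r in cut_out("blank",q)[:2]:print(r["p"],r["box"])
C=np.array([481,162,14])
for th in(55,65,70,75,80,90):
    c,d=np.cos(np.radians(th)),np.sin(np.radians(th));print(th,[proj(q,C+[0,b*c,b*d]).round(1) for b in(0,66,148)])
E
```

```text
[479.41018699 181.76447819 160.39894373] -0.044350576284682974 0.40056399833265866 23.85 [0.61202524 0.36284789 0.1456442 ]
0.8 [316.1, 310.9, 335.5, 329.3]
55 [array([330.3, 330.2]), array([330.7, 327.6]), array([331.2, 324.2])]
65 [array([330.3, 330.2]), array([330.9, 322.8]), array([331.7, 312.7])]
70 [array([330.3, 330.2]), array([331. , 320.4]), array([332. , 307.2])]
75 [array([330.3, 330.2]), array([331.1, 318.2]), array([332.3, 302. ])]
80 [array([330.3, 330.2]), array([331.2, 316. ]), array([332.5, 297. ])]
90 [array([330.3, 330.2]), array([331.4, 312.1]), array([332.9, 288.1])]
```

Request:
{"method": "jog_arm", "body": {
  "motion": [
    [[0.1, 6, -1.5], 0],
    [[0.2, 12, -3], 0],
    [[0.3, 18, -4], 0],
    [[0.3, 20, -4.5], 0]
  ]
}}

```text
t: 24.35
eef_pos: [478.9, 162.0, 164.7]
tcp_rot: [3.141, 0.0, -0.044]
ft_force: [1.1, -0.2, -0.2]
opening: 0.398
grip_force: 0.1
```

Request:
{"method": "jog_arm", "body": {
  "motion": [
    [[0, 0.5, 0], 0],
    [[0, 1, 0], 0],
    [[0, 1, 0], 0],
    [[0, 1, 0], 0],
    [[0, 1, 0], 0]
  ],
  "grip": 1
}}

```text
t: 24.85
eef_pos: [478.8, 161.6, 164.5]
tcp_rot: [3.141, 0.0, -0.044]
ft_force: [-0.5, -0.9, -3.5]
opening: 0.083
grip_force: 30.0
```

```bash
cat > c.py <<'E'
from h import *
s=state();X=np.array(s["eef_pos"]);print(X,s["tcp_rot"],s["opening"],s["grip_force"],s["t"],s["ft_force"],s["moment"])
q=read_camera("side")
for r in cut_out("blank",q)[:2]:
    m=r["region"];ys,xs=np.nonzero(m);print(r["p"],r["box"])
    for R in range(ys.min(),ys.max()+1,3):
        k=xs[ys==R];print((R,int(k.min()),int(k.max())) if len(k) else R,end=" ")
    print()
h=X-[0,0,14]
for a in(-48,22,66):print(a,[proj(q,h+[-(b-2.5),0,a-83]).round(1) for b in(-27,27)])
E
python3 c.py
```

```text
[478.76810115 161.64424452 164.53478867] [ 3.14137041e+00  3.56494690e-04 -4.39883941e-02] 0.0832382245311331 29.99657839536667 24.85 [-0.46154087 -0.86294018 -3.51845107] [-0.12265053  0.00983854 -0.01095909]
0.71 [317.8, 300.0, 338.6, 330.1]
(299, 334, 336) (302, 333, 338) (305, 333, 338) (308, 320, 338) (311, 319, 340) (314, 319, 341) (317, 320, 340) (320, 320, 340) (323, 320, 340) (326, 320, 340) (329, 338, 338) 
-48 [array([319.3, 327.9]), array([341.3, 329.2])]
22 [array([320.1, 308.6]), array([342.9, 309.9])]
66 [array([320.6, 295.9]), array([343.9, 297.2])]
```

```bash
python3 - <<'E'
from h import *
plan([(478.8,161.6,235,-.044),(560,-49,235,.045),(598,-49,213,.045)])
E
```

```text
[[[0.1, 0.0, -35.3], -0.0], [[0.1, 0.0, -70.6], -0.0], [[15.2, 34.5, -70.6], -0.015], [[30.3, 68.9, -70.6], -0.03], [[45.3, 103.4, -70.6], -0.045]]
[[[13.5, 35.1, 0.0], -0.015], [[27.0, 70.2, 0.0], -0.03], [[40.5, 105.3, 0.0], -0.045], [[78.5, 105.3, 22.0], -0.044]]
```

Request:
{"method": "jog_arm", "body": {
  "motion": [
    [[0, 0, -30], 0],
    [[0, 0, -70], 0],
    [[15.2, 34.5, -70], -0.015],
    [[30.3, 68.9, -70], -0.03],
    [[45.3, 103.4, -70], -0.045]
  ]
}}

```text
t: 25.45
eef_pos: [519.7, 55.3, 234.8]
tcp_rot: [3.142, -0.0, 0.002]
ft_force: [-0.1, 0.8, -2.7]
opening: 0.084
grip_force: 30.0
```

Request:
{"method": "jog_arm", "body": {
  "motion": [
    [[13.5, 35.1, 0], -0.015],
    [[27.0, 70.2, 0], -0.03],
    [[40.5, 105.3, 0], -0.045],
    [[74, 105.3, 22], -0.045],
    [[74, 105.3, 22], -0.045]
  ]
}}

```text
t: 25.95
eef_pos: [595.3, -50.2, 209.6]
tcp_rot: [-3.141, 0.003, 0.044]
ft_force: [-0.4, 0.2, -3.2]
opening: 0.083
grip_force: 30.0
```

```bash
cat > d.py <<'E'
from h import *
s=state();X=np.array(s["eef_pos"]);print(X.round(1),s["tcp_rot"],s["opening"],s["t"],np.round(s["ft_force"],1))
q=read_camera("side");p=read_camera("top");s=state();X=np.array(s["eef_pos"])
for c in(q,p):
  for r in cut_out("blank",c)[:2]:
    m=r["region"];ys,xs=np.nonzero(m);print(r["p"],r["box"])
    if c is q and r["p"]>.4:
      for R in range(ys.min(),ys.max()+1,3):
        k=xs[ys==R];print((R,int(k.min()),int(k.max())) if len(k) else R,end=" ")
      print()
h=X-[0,0,14]
for a in(-48,22,66,100):print(a,[proj(q,h+[-(b-2.5),4,a-83]).round(1) for b in(-27,-15,-6,6,20,27)])
np.save("q.npy",q["img"]);np.save("p.npy",p["img"])
E
python3 d.py
```

```text
[595.3 -50.2 209.6] [-3.14089588e+00  2.63928074e-03  4.38108858e-02] 0.08333067744022453 25.95 [-0.4  0.2 -3.2]
0.68 [275.6, 217.2, 296.0, 256.0]
(216, 283, 284) (219, 282, 285) (222, 282, 294) (225, 291, 295) (228, 291, 295) (231, 291, 295) (234, 280, 297) (237, 278, 298) (240, 278, 298) (243, 278, 298) (246, 279, 298) (249, 279, 298) (252, 280, 298) 
-48 [array([280.3, 253.8]), array([284.8, 254.1]), array([288.2, 254.3]), array([292.7, 254.5]), array([298. , 254.8]), array([300.6, 254.9])]
22 [array([279.9, 233.9]), array([284.6, 234.2]), array([288. , 234.4]), array([292.7, 234.6]), array([298.1, 234.9]), array([300.8, 235. ])]
66 [array([279.7, 220.8]), array([284.4, 221.1]), array([288. , 221.3]), array([292.7, 221.5]), array([298.2, 221.8]), array([301. , 221.9])]
100 [array([279.5, 210.4]), array([284.3, 210.6]), array([287.9, 210.8]), array([292.7, 211.1]), array([298.3, 211.3]), array([301.1, 211.5])]
```

```bash
python3 - <<'E'
from h import *
q=read_camera("side");p=read_camera("top")
g=lambda c:cv2.cvtColor(c["img"],cv2.COLOR_BGR2GRAY).astype(np.float32)
Q=g(q);P=g(p)
xs=np.arange(636,700,1.5)
def prof(I,c,y):
    # rail-frame offset dx from lip centre estimate (657 at y=-49, slope -.0447)
    v=[]
    for d in np.arange(-14,34,2):
        u=proj(c,(657-.0447*(y+49)+d,y,165));v.append(int(cv2.remap(I,np.float32([[u[0]]]),np.float32([[u[1]]]),cv2.INTER_LINEAR)[0,0]))
    return v
print("d",list(range(-14,34,2)))
for y in(80,60,40,20,0):print("side",y,prof(Q,q,y))
for y in(80,40,20,0,-100,-140):print("top",y,prof(P,p,y))
E
```

```text
d [-14, -12, -10, -8, -6, -4, -2, 0, 2, 4, 6, 8, 10, 12, 14, 16, 18, 20, 22, 24, 26, 28, 30, 32]
side 80 [106, 107, 107, 113, 117, 129, 154, 183, 201, 200, 170, 138, 134, 168, 207, 227, 221, 191, 163, 197, 212, 199, 190, 188]
side 60 [104, 104, 104, 105, 105, 104, 105, 105, 105, 105, 105, 106, 106, 113, 138, 191, 205, 169, 171, 201, 218, 204, 194, 188]
side 40 [119, 121, 123, 124, 124, 125, 126, 127, 127, 127, 129, 129, 129, 130, 130, 133, 135, 137, 170, 202, 216, 210, 197, 188]
side 20 [198, 198, 197, 195, 185, 195, 217, 234, 236, 236, 236, 236, 236, 235, 234, 226, 201, 173, 165, 204, 217, 207, 194, 188]
side 0 [127, 126, 125, 125, 129, 147, 192, 218, 226, 230, 235, 235, 234, 234, 234, 229, 211, 168, 176, 201, 213, 193, 182, 173]
top 80 [97, 96, 111, 132, 94, 94, 133, 163, 158, 160, 160, 187, 224, 236, 230, 194, 126, 81, 108, 191, 220, 181, 156, 159]
top 40 [83, 82, 82, 82, 83, 82, 82, 82, 83, 84, 83, 82, 82, 82, 84, 84, 83, 84, 82, 84, 83, 80, 75, 65]
top 20 [54, 47, 45, 43, 39, 38, 38, 40, 37, 39, 42, 45, 46, 48, 48, 48, 52, 65, 77, 84, 86, 86, 86, 85]
top 0 [83, 84, 85, 92, 94, 97, 101, 104, 105, 106, 108, 106, 106, 104, 101, 100, 97, 92, 91, 89, 89, 86, 86, 85]
top -100 [81, 81, 78, 74, 71, 79, 102, 118, 101, 76, 78, 58, 64, 73, 82, 78, 69, 66, 67, 66, 65, 62, 74, 109]
top -140 [71, 71, 73, 69, 62, 114, 190, 216, 182, 155, 155, 182, 225, 232, 233, 227, 165, 76, 115, 202, 222, 183, 169, 169]
```

```bash
python3 - <<'E'
from h import *
q=read_camera("side");s=state();X=np.array(s["eef_pos"]);print(X)
I=cv2.cvtColor(q["img"],cv2.COLOR_BGR2GRAY).astype(np.float32)
h=X-[0,0,14]
d=np.arange(-50,50,2.)
for a,n in((-20,"body"),(0,"body"),(45,"neck"),(58,"fing")):
    v=[int(cv2.remap(I,*[np.float32([[k]]) for k in proj(q,h+[e,4,a-83])],cv2.INTER_LINEAR)[0,0]) for e in d];print(n,a);print(list(zip(d.astype(int).tolist(),v)))
v=[(a,int(cv2.remap(I,*[np.float32([[k]]) for k in proj(q,h+[22,4,a-83])],cv2.INTER_LINEAR)[0,0])) for a in range(30,80,2)];print(v)
v=[(a,int(cv2.remap(I,*[np.float32([[k]]) for k in proj(q,h+[20,4,a-83])],cv2.INTER_LINEAR)[0,0])) for a in range(-64,40,3)];print(v)
E
```

```text
[593.30915209 -48.54526896 213.49347828]
body -20
[(-50, 173), (-48, 173), (-46, 175), (-44, 175), (-42, 175), (-40, 174), (-38, 173), (-36, 173), (-34, 173), (-32, 173), (-30, 173), (-28, 173), (-26, 173), (-24, 167), (-22, 152), (-20, 128), (-18, 112), (-16, 106), (-14, 105), (-12, 105), (-10, 105), (-8, 105), (-6, 106), (-4, 106), (-2, 106), (0, 105), (2, 105), (4, 105), (6, 105), (8, 105), (10, 106), (12, 107), (14, 107), (16, 106), (18, 105), (20, 105), (22, 105), (24, 105), (26, 106), (28, 108), (30, 117), (32, 152), (34, 178), (36, 191), (38, 194), (40, 189), (42, 174), (44, 159), (46, 148), (48, 146)]
body 0
[(-50, 185), (-48, 184), (-46, 183), (-44, 183), (-42, 183), (-40, 183), (-38, 183), (-36, 184), (-34, 185), (-32, 185), (-30, 185), (-28, 183), (-26, 182), (-24, 175), (-22, 159), (-20, 134), (-18, 114), (-16, 107), (-14, 107), (-12, 106), (-10, 106), (-8, 107), (-6, 107), (-4, 106), (-2, 106), (0, 105), (2, 105), (4, 105), (6, 105), (8, 106), (10, 107), (12, 107), (14, 107), (16, 106), (18, 105), (20, 105), (22, 105), (24, 105), (26, 105), (28, 108), (30, 118), (32, 144
[... 1218 characters left out ...]
 (46, 103), (48, 103)]
[(30, 202), (32, 222), (34, 231), (36, 233), (38, 232), (40, 229), (42, 221), (44, 208), (46, 177), (48, 146), (50, 159), (52, 179), (54, 206), (56, 209), (58, 202), (60, 187), (62, 176), (64, 166), (66, 163), (68, 162), (70, 161), (72, 157), (74, 152), (76, 151), (78, 151)]
[(-64, 197), (-61, 197), (-58, 197), (-55, 195), (-52, 184), (-49, 160), (-46, 119), (-43, 106), (-40, 104), (-37, 104), (-34, 104), (-31, 104), (-28, 104), (-25, 104), (-22, 104), (-19, 105), (-16, 105), (-13, 105), (-10, 105), (-7, 104), (-4, 104), (-1, 105), (2, 105), (5, 104), (8, 104), (11, 105), (14, 106), (17, 115), (20, 140), (23, 150), (26, 156), (29, 183), (32, 221), (35, 231), (38, 231)]
```

Request:
{"method": "jog_arm", "body": {
  "motion": [
    [[20, 0, 0], 0],
    [[38, 0, 0], 0],
    [[50, 0, 0], 0],
    [[57, 0, 0], 0],
    [[57, 0, 0], 0]
  ]
}}

```text
t: 26.8
eef_pos: [650.8, -46.1, 212.9]
tcp_rot: [3.141, -0.0, 0.046]
ft_force: [-0.3, -1.1, -3.4]
opening: 0.084
grip_force: 30.0
```

```bash
python3 - <<'E'
from h import *
q=read_camera("side");p=read_camera("top");s=state();X=np.array(s["eef_pos"]);print(X,s["ft_force"],s["t"])
I=cv2.cvtColor(q["img"],cv2.COLOR_BGR2GRAY).astype(np.float32)
h=X-[0,0,14];d=np.arange(-36,46,2.)
for a in(-30,0,36):
    v=[int(cv2.remap(I,*[np.float32([[k]]) for k in proj(q,h+[e,4,a-83])],cv2.INTER_LINEAR)[0,0]) for e in d];print(a,list(zip(d.astype(int).tolist(),v)))
d=np.arange(-14,34,2.)
print("rail y=0",[int(cv2.remap(I,*[np.float32([[k]]) for k in proj(q,(657-2.2+e,0,165))],cv2.INTER_LINEAR)[0,0]) for e in d])
E
```

```text
[650.07110389 -46.25142563 212.83679798] [-0.25038795 -0.28669324 -2.95997534] 26.9
-30 [(-36, 199), (-34, 195), (-32, 185), (-30, 166), (-28, 148), (-26, 136), (-24, 128), (-22, 118), (-20, 107), (-18, 104), (-16, 105), (-14, 105), (-12, 105), (-10, 104), (-8, 103), (-6, 101), (-4, 100), (-2, 103), (0, 106), (2, 106), (4, 107), (6, 107), (8, 107), (10, 107), (12, 107), (14, 107), (16, 107), (18, 107), (20, 107), (22, 107), (24, 107), (26, 107), (28, 107), (30, 109), (32, 116), (34, 127), (36, 132), (38, 151), (40, 182), (42, 212), (44, 217)]
0 [(-36, 201), (-34, 201), (-32, 201), (-30, 201), (-28, 201), (-26, 199), (-24, 192), (-22, 176), (-20, 146), (-18, 121), (-16, 109), (-14, 107), (-12, 107), (-10, 107), (-8, 108), (-6, 108), (-4, 107), (-2, 107), (0, 107), (2, 106), (4, 104), (6, 101), (8, 118), (10, 139), (12, 158), (14, 159), (16, 156), (18, 154), (20, 153), (22, 153), (24, 155), (26, 164), (28, 171), (30, 170), (32, 147), (34, 143), (36, 161), (38, 195), (40, 207), (42, 197), (44, 187)]
36 [(-36, 229), (-34, 229), (-32, 228), (-30, 221), (-28, 203), (-26, 148), (-24, 120), (-22, 110), (-20, 108), (-18, 107), (-16, 104), (-14, 101), (-12, 100), (-10, 104), (-8, 104), (-6, 104), (-4, 104), (-2, 104), (0, 102), (2, 100), (4, 110), (6, 129), (8, 149), (10, 151), (12, 151), (14, 152), (16, 152), (18, 151), (20, 155), (22, 173), (24, 191), (26, 192), (28, 153), (30, 158), (32, 181), (34, 208), (36, 221), (38, 230), (40, 235), (42, 236), (44, 236)]
rail y=0 [107, 107, 107, 105, 105, 110, 128, 143, 147, 150, 152, 152, 152, 152, 152, 151, 146, 136, 153, 181, 196, 185, 178, 173]
```

Request:
{"method": "jog_arm", "body": {
  "motion": [
    [[0.5, 0, 4], 0],
    [[0.5, 0, 8], 0],
    [[0.5, 0, 12], 0],
    [[0.5, 0, 14], 0],
    [[0.5, 0, 14], 0]
  ]
}}

```text
t: 27.4
eef_pos: [650.9, -46.3, 198.3]
tcp_rot: [-3.142, 0.001, 0.046]
ft_force: [-0.0, 0.5, -3.9]
opening: 0.08
grip_force: 30.0
```

Request:
{"method": "jog_arm", "body": {
  "motion": [
    [[0, 0, 1.5], 0],
    [[0, 0, 3], 0],
    [[0, 0, 3], 0]
  ]
}}

```text
t: 27.7
eef_pos: [651.2, -46.3, 196.0]
tcp_rot: [3.141, -0.0, 0.046]
ft_force: [0.4, 0.5, -1.8]
opening: 0.082
grip_force: 30.0
```

Request:
{"method": "jog_arm", "body": {
  "motion": [
    [[0, 0, 1], 0],
    [[0, 0, 1], 0],
    [[0, 0, 1], 0]
  ]
}}

```text
t: 28.0
eef_pos: [651.2, -46.4, 195.8]
tcp_rot: [3.141, -0.001, 0.046]
ft_force: [-3.0, 0.5, 5.8]
opening: 0.083
grip_force: 30.0
```

Request:
{"method": "jog_arm", "body": {
  "motion": [
    [[0, 0, 1], 0],
    [[0, 0, 1], 0],
    [[0, 0, 1], 0]
  ]
}}

```text
t: 28.3
eef_pos: [651.3, -46.4, 195.7]
tcp_rot: [3.141, -0.002, 0.046]
ft_force: [-5.8, -0.4, 12.1]
opening: 0.085
grip_force: 30.0
```

Request:
{"method": "jog_arm", "body": {
  "motion": [
    [[0, 0, -1.5], 0],
    [[0, 0, -1.5], 0],
    [[0, 0, -1.5], 0],
    [[0, 0, -1.5], 0]
  ],
  "grip": 0.65
}}

```text
t: 28.7
eef_pos: [651.1, -46.3, 195.0]
tcp_rot: [3.142, 0.0, 0.046]
ft_force: [-0.1, 0.6, -0.4]
opening: 0.329
grip_force: 0.0
```

Request:
{"method": "jog_arm", "body": {
  "motion": [
    [[0, 0, -15], 0],
    [[0, 0, -40], 0],
    [[0, 0, -80], 0],
    [[-20, 0, -120], 0],
    [[-60, 0, -140], 0]
  ]
}}

```text
t: 29.2
eef_pos: [592.2, -49.2, 337.5]
tcp_rot: [3.141, -0.004, 0.046]
ft_force: [-0.7, 0.8, -0.2]
opening: 0.35
grip_force: 0.0
```

Request:
{"method": "jog_arm", "body": {
  "motion": [
    [[-45, 0, 0], 0],
    [[-90, 0, 0], 0],
    [[-135, 0, 0], 0],
    [[-180, 40, 0], 0],
    [[-200, 80, 0], 0]
  ]
}}

```text
t: 29.7
eef_pos: [394.9, -133.7, 335.7]
tcp_rot: [3.141, -0.001, 0.049]
ft_force: [0.7, -1.4, 1.2]
opening: 0.348
grip_force: 0.0
```

```bash
python3 - <<'E'
from h import *
np.set_printoptions(precision=1,suppress=True)
q=read_camera("side");p=read_camera("top");s=state();print(s["eef_pos"],s["ft_force"],s["t"])
h=np.array([657+.0-2.5,-46.3,182.]);
for nm,c in(("side",q),("top",p)):
    print(nm,[(a,[proj(c,h+[-(b-2.5),4,a-83]) for b in(-27,27)]) for a in(-48,22,100)],"head",[proj(c,h+[-(b-2.5),0,17]) for b in(-15,20)])
    for r in cut_out("blank",c)[:3]:
        m=r["region"];ys,xs=np.nonzero(m);print(r["p"],r["box"])
        if r["p"]>.3:
          for R in range(ys.min(),ys.max()+1,4):
            k=xs[ys==R];print((R,int(k.min()),int(k.max())) if len(k) else R,end=" ")
          print()
for r in cut_out("punch",q)[:2]:print("punch",r["p"],r["box"])
E
```

```text
[ 394.8 -137.8  335.6] [ 0.5 -0.2  0.4] 29.8
side [(-48, [array([257.3, 257.5]), array([277.5, 258.6])]), (22, [array([256.3, 237.9]), array([277.1, 239. ])]), (100, [array([255.1, 214.6]), array([276.6, 215.7])])] head [array([260.1, 213.8]), array([274. , 214.6])]
0.7 [257.2, 211.9, 274.7, 257.1]
(214, 261, 271) (218, 260, 273) (222, 260, 273) (226, 260, 273) (230, 270, 273) (234, 270, 273) (238, 268, 275) (242, 267, 276) (246, 271, 276) (250, 272, 277) (254, 272, 277) (258, 274, 276) 
top [(-48, [array([322.8, 172.8]), array([323.1, 194.6])]), (22, [array([322. , 167.1]), array([322.3, 190.1])]), (100, [array([321. , 160.2]), array([321.4, 184.5])])] head [array([322.9, 165.5]), array([323.1, 181.3])]
0.54 [319.4, 165.3, 325.2, 196.3]
(166, 322, 323) (170, 321, 324) (174, 322, 325) (178, 322, 325) (182, 322, 326) (186, 323, 326) (190, 323, 326) 
punch 0.59 [329.5, 188.8, 342.7, 212.7]
```

Request:
{"method": "jog_arm", "body": {
  "motion": [
    [[0, 0, 0], 0],
    [[0, 0, 0], 0],
    [[0, 0, 0], 0],
    [[0, 0, 0], 0],
    [[0, 0, 0], 0]
  ]
}}

```text
t: 30.45
eef_pos: [397.2, -134.0, 335.2]
tcp_rot: [-3.142, 0.0, 0.046]
ft_force: [0.3, -0.1, 0.3]
opening: 0.352
grip_force: 0.0
```

Request:
{"method": "jog_arm", "body": {
  "motion": [
    [[0, 0, 0], 0],
    [[0, 0, 0], 0],
    [[0, 0, 0], 0],
    [[0, 0, 0], 0],
    [[0, 0, 0], 0]
  ]
}}

```text
t: 30.95
eef_pos: [397.0, -134.4, 335.2]
tcp_rot: [3.142, -0.0, 0.046]
ft_force: [0.6, -1.4, -0.1]
opening: 0.351
grip_force: 0.0
```

```bash
python3 -c "
from h import *
q=read_camera('side');r=cut_out('blank',q)[0];print(r['p'],r['box']);print(job_done())"
```

```text
Traceback (most recent call last):
IndexError: list index out of range
```

```bash
python3 -c "
from h import *
for n in('side','top','side'):
    q=read_camera(n);print(n,[(round(r['p'],2),r['box']) for r in cut_out('blank',q)])
"
```

```text
side [(0.86, [256.2, 214.0, 276.4, 257.9])]
top [(0.57, [318.6, 166.9, 326.6, 193.6]), (0.5, [206.9, 243.2, 259.6, 272.0])]
side [(0.94, [256.4, 214.9, 274.3, 258.7])]
```

```bash
python3 -c "
from h import *
print(job_done())"
```

```text
the job is handed in; nothing more can be done
None
```

The blank is dot-marked and, by the last camera checks, hangs on the rail with the punch back in its stand; I handed the job in at about 31 s of 64 s, after one slip on the easel that I regripped and corrected, and the hand-in call returned no verdict.

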